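# Load the drying cabinet with casting rings

## Task

Swing the drying cabinet's door wide open, past square, then take the release pin from its stand and push it down through the small hole in the cabinet's roof, so that the sprung tray comes right out. Stand every casting ring upright inside the tray and let go, then push the tray fully home until it latches and shut the door. Leave the release pin standing in its stand and do not disturb the jar and the bowl; the door must be well open whenever the tray is out.

Things in the scene. Friction and masses are not known exactly. Their poses are not given: they have to be found in the camera images.
- cabinet: Cream drying cabinet, fixed to the table. Origin: middle of the lower edge of its front, at table height; +x goes into the cabinet (away from the robot), +y to its left as seen by the robot, z up. The body is 280 mm wide (y -140 to 140) and 250 mm deep. Its roof is at z 135 mm from the front to x = 120 mm; behind that a tower rises to z 200 mm.
- door (a joint): Door of the cabinet: a panel 280 wide, 133 high, 18 mm thick with a 16 mm deep lip along the inside of its top and free edge (it shuts over the tray's front, which stands 14 mm proud of the cabinet), hinged on the vertical edge at the cabinet's +y side. 0 = shut, grows to 2.2 rad as it swings towards the robot and then to +y (seen from above it turns clockwise, i.e. about -z); 1.57 = square to the front. Light friction, stays where it is left.
- door_hinge (a point): Point on the door's vertical hinge axis (moves with the door only in orientation).
- door_handle (a point): Middle of the door's upright steel bar handle: bar 11 mm thick and 80 mm long, so its top end is 40 to 45 mm above this point. The bar stands 35 mm (axis to face) off the outer face of the door, 250 mm from the hinge along the door, and its top is 20 mm below the top of the door, so it can be pinched from above. Free gap between bar and door 29 mm; the two struts that carry the bar are 10 and 35 mm below this point, so its upper half is free all round.
- tray (a joint): Steel tray sliding out of the cabinet towards the robot (cabinet -x): 0 = latched home, 0.18 m = fully out; it can be pushed in 6 mm past home (-0.006), where the latch snaps behind it, and springs back to 0 when let go. A spring drives it out (6 N at home, 1.5 N out, damped, about 1.5 s).
- tray_floor (a point): Centre of the tray's inner floor (moves with the tray), axes as the cabinet. The inside of the tray is 180 mm (x) by 208 mm (y); floor 18 mm above the table; side and back walls rise 28 mm above the floor, walls 4 mm thick.
- tray_front (a point): Middle of the outer face (the face to the robot) of the tray's front plate, 11 mm below the plate's top edge, 74 mm above the table. The plate is 216 mm wide, its top 85 mm above the table. Push here to send the tray home; it takes about 10 to 15 N, and the tray stops hard at -0.006.
- latch (a joint): Hidden release latch under the roof hole: 0 = up, 0.014 m = pressed right down. The tray is let go at about 6 to 9 mm; pressing takes 2 to 5 N. Springs back up.
- release_hole (a point): Centre of the mouth of the square hole, 18 by 18 mm, in the front right part of the cabinet's roof, at roof level (135 mm above the table), framed with dark strips. The roof is 8 mm thick. The latch's brass pad (20 by 20 mm) lies 40 mm below this point and moves 14 mm down.
- stand: Black block, 56 x 56 x 77 mm, fixed to the table, with a square upright through hole of 13 mm.
- stand_hole (a point): Centre of the mouth of the stand's hole, 77 mm above the table.
- pin: Release pin, 80 g: steel shaft 8 mm thick and 76 mm long, with a square aluminium grip 20 x 20 x 45 mm on top (120 mm in all). Origin: the lower tip of the shaft; z up along the shaft, grip from z = 75 to 120 mm, its faces along x and y. It starts upright in the stand, the grip's underside resting on the stand's top.
- ring1: Casting ring: plain steel cylinder filled with plaster, 58 mm diameter, 54 mm high, about 250 g, standing upright on the table to the right of the cabinet. Origin: centre of its underside, z up. Two to four of ring1 to ring4 are present.
- ring2: Casting ring: plain steel cylinder filled with plaster, 58 mm diameter, 54 mm high, about 250 g, standing upright on the table to the right of the cabinet. Origin: centre of its underside, z up. Two to four of ring1 to ring4 are present.
- ring3: Casting ring: plain steel cylinder filled with plaster, 58 mm diameter, 54 mm high, about 250 g, standing upright on the table to the right of the cabinet. Origin: centre of its underside, z up. Two to four of ring1 to ring4 are present.
- ring4: Casting ring: plain steel cylinder filled with plaster, 58 mm diameter, 54 mm high, about 250 g, standing upright on the table to the right of the cabinet. Origin: centre of its underside, z up. Two to four of ring1 to ring4 are present.
- jar: White lidded jar, 68 mm diameter, 100 mm high; bystander. Origin: centre of underside.
- bowl: Green mixing bowl, 110 mm diameter, 60 mm high; bystander. Origin: centre of underside.
There are look-alikes about, which are no part of the job. Of the things that look like the stand, the smaller one is meant. Of the things that look like the pin, the larger one is meant.

How it is judged:
By the outcome, as a careful person would: the job done as asked, in the order asked, and still so for the second after the job is handed in, with the robot touching nothing.
Of ring1, ring2, ring3, ring4 only 2 to 4 are there at a start; the rules pass over those that are not, and their reading is None.
At some moment in a run one of ring1, ring2, ring3, ring4 may be knocked a few centimetres aside while the robot is not near it.
It also fails if it takes over 210 s, if anything falls off the work surface, if the arm or the gripper's body presses on something with over 40 N, if the wrist force passes 120 N, or if a joint passes its speed limit or range.

## Robot

A 6-joint arm with a two-finger parallel gripper is mounted at the origin on the work surface. World frame = base frame: x ahead of the robot, y to its left, z up, the work surface at z = 0. Lengths are in mm, angles in rad, forces in N, time in s.
With the tool pointing down it reaches from about 275 to 750 mm from the base axis. Payload 10.2 kg.
Tool frame: the origin (TCP) lies at the very end of the fingers, on their centre line; the grasp point (between the pads) lies 19 mm behind it (ctrl.tcp_to_grasp is the distance from the TCP to the grasp point, in mm); z points along the fingers, x is the direction in which the jaws open and shut, and the axes are right-handed (so a half turn about z gives the same grasp; the last joint's range is limited). The gripper opens to 85 mm and grips with 20 to 120 N. Pads are 22 mm wide; open, the fingers measure 114 mm over their backs; the gripper's body (76 mm by 85 mm) begins 54 mm behind the grasp point. The pads swing forward as they close: fully open they stand 13 mm farther back than shut.
Start: joints at [1.076, 0.313, 1.498, -0, 1.331, -0.223], TCP at [140.957, 505.729, 231.294] pointing down, gripper open.
Joint ranges: [-2.94, 2.94], [-0.97, 2.17], [0.19, 2.56], [-1.23, 4.37], [0.02, 3.11], [-2.88, 2.88]. Speed limits (rad/s): [2.39, 2.39, 3.01, 3.14, 3.14, 3.14].

## Interface

Orientations are given as a unit quaternion [w, x, y, z].
In Python, from rig import monitor, vision, order, ctrl gives the robot as it stands. The module is installed in compiled form; this text tells all that it offers.
- The arm moves only by the shell command python3 -m pendant 'ROWS' [FORCE]. ROWS is JSON, a list that holds one entry, the list of rows, each a list of 5 numbers: the closure, from -1 (fully open) to 1 (shut), then the shift along the world's x, y, z in m, then the turn about the world's z in degrees. In form: [[[fingers, dx, dy, dz, spin], ...]]. A call has 1 to 20 rows; each row is the pose to reach, as a shift and turn from the pose commanded when the call began; what a row does not reach only later rows make up. A row lasts 1/10 s, in which the tool goes at most 50 mm and 8.59 degrees, less where a joint would pass 70% of its speed; a pose out of reach is approached as far as the arm can. A call with a gripper value outside its range is refused whole. The fingers move at their own pace and stop on an object; FORCE is the grip in N (left out, the last holds). Time passes only in rows, so rows that repeat a pose let the fingers close. It gives the time, the measured TCP pose, the force and the opening at its end, in the units of the state.
- monitor.sense(): the state, without advancing time (a new reading comes with each control period).
- vision.capture(name): name is "scene" or "top" or "wrist"; returns (picture, depth): 400x640x3 uint8, red, green, blue; 400x640 float32, mm along the optical axis (not along the pixel's ray), 0 where there is no reading.
- vision.camera_info(name): a dict with "fov_y" (degrees; the focal length in pixels is half the picture's height over the tangent of half this angle, whatever the lens; pixels are square), "cx", "cy" (the principal point, pixels), "R" (3x3) and "t" (3): a world point X has camera coordinates R X + t; the wrist camera has in their place "hand_eye" (4x4, takes a point from camera to tool coordinates, whose origin is the TCP and whose axes are the tool frame's). Camera axes: x right, y down, z forward; pixel columns grow to the right and rows downward; lengths in mm; the calibration is good to about 2 mm. The wrist camera is an equidistant fisheye: a pixel r from the principal point sees the ray r / f radians off the axis. A picture is of the moment at which its call begins: read the wrist's pose just before it. camera_info takes no time and is no camera call.
- order.finish_job(): hands the job in, once; it reports no verdict.
The state is a dict: "time_s": time; "joints": joint angles; "dq": joint speeds; "tau": joint torques, N m; "eef_pos": TCP position; "ee_rot": TCP orientation; "force": force on the tool from outside, world axes, zero at the start; "wrist_torque": the same for the moment, N m; "grip_width": opening from 0.0 (shut) to 1.0 (fully open).
Only numpy, scipy, OpenCV 4.12 (cv2) and the standard library are available. Lean on these libraries where they do the work, as an engineer would, in place of code of your own. Each camera call takes 0.05 s, during which the arm holds its last target.

## Working session

There is one attempt and no reset: what is moved stays moved. The work goes in short steps, Python scripts to look and compute and a shell command to move; the robot and the scene stay as the last step left them, time stands still between calls to the robot, and variables do not carry over. Pictures are saved under pics/ and viewed, and the job is handed in when it is done.

```bash
mkdir -p pics; ls
cat > h.py <<'E'
import numpy as np, cv2
from rig import monitor, vision, order, ctrl
def cap(name,fn):
    s=monitor.sense()
    im,d=vision.capture(name)
    cv2.imwrite('pics/'+fn+'.png',im[:,:,::-1]); np.savez('pics/'+fn+'.npz',im=im,d=d,pos=s['eef_pos'],rot=s['ee_rot'])
    return im,d
def world(name,d,s=None):
    """per-pixel world points for fixed camera"""
    ci=vision.camera_info(name); h,w=d.shape
    f=h/2/np.tan(np.radians(ci['fov_y'])/2)
    u,v=np.meshgrid(np.arange(w),np.arange(h))
    P=np.stack([(u-ci['cx'])/f*d,(v-ci['cy'])/f*d,d],-1)
    R=np.array(ci['R']);t=np.array(ci['t'])
    W=(P-t)@R
    W[d<=0]=np.nan
    return W
def proj(name,X):
    ci=vision.camera_info(name); f=200/np.tan(np.radians(ci['fov_y'])/2)
    c=np.array(ci['R'])@np.array(X)+np.array(ci['t']); return c[0]/c[2]*f+ci['cx'],c[1]/c[2]*f+ci['cy']
E
python3 - <<'E'
from h import *
print(monitor.sense())
for n in ['scene','top','wrist']:
    print(n,vision.camera_info(n)); cap(n,n+'0')
print(ctrl.tcp_to_grasp)
E
```

```text
pics
{'time_s': 0.0, 'joints': array([ 1.07563285e+00,  3.13459719e-01,  1.49845154e+00,  2.65243159e-05,
        1.33099147e+00, -2.23371073e-01]), 'dq': array([-0.00012732,  0.00103393, -0.00018219, -0.00159885,  0.00038775,
        0.00256067]), 'tau': array([ 9.82009055e-05, -4.12268829e+01, -2.59737629e+01, -2.02131164e-04,
        4.23485355e-03,  4.31456010e-05]), 'eef_pos': array([140.80528718, 505.49720632, 230.72466001]), 'ee_rot': array([ 2.59031838e-04,  7.96386846e-01,  6.04787204e-01, -6.01783495e-04]), 'force': array([-0.34465439,  0.12853153,  0.90983888]), 'wrist_torque': array([-0.0352821 ,  0.08127306, -0.03576847]), 'grip_width': 1.0006664971380357}
scene {'fov_y': 56.55372842491664, 'cx': 319.18581299296466, 'cy': 199.21838840038734, 'R': array([[ 0.63300128,  0.77411758,  0.00716613],
       [ 0.66851533, -0.54193486, -0.50930724],
       [-0.39038011,  0.32718281, -0.86055493]]), 't': array([-255.11626429, -378.07378123, 1150.37254149])}
top {'fov_y': 42.650973208210985, 'cx': 321.3030659744133, 'cy': 194.16456547554947, 'R': array([[-0.02034012, -0.99974464, -0.00984522],
       [-0.9854612 ,  0.02170894, -0.16850799],
       [ 0.16867869,  0.00627461, -0.98565112]]), 't': array([ -93.17784991,  578.17188409, 1151.7945954 ])}
wrist {'fov_y': 65.70646984690485, 'cx': 327.5761597497527, 'cy': 199.59705856595417, 'hand_eye': array([[ 9.99999953e-01, -3.01828531e-04, -5.93957732e-05,
        -1.50229750e-01],
       [ 3.05576850e-04,  9.52472981e-01,  3.04622925e-01,
        -7.83094277e+01],
       [-3.53710208e-05, -3.04622929e-01,  9.52473029e-01,
        -1.42335487e+02],
       [ 0.00000000e+00,  0.00000000e+00,  0.00000000e+00,
         1.00000000e+00]])}
18.700000000000003
```

View pics/scene0.png

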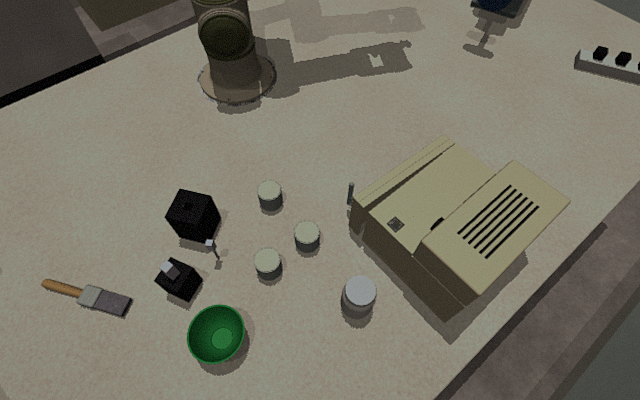

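View pics/top0.png

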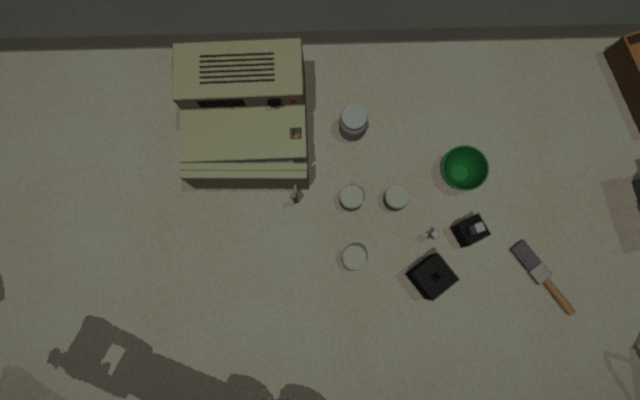

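Run:
```python
from h import *
im=np.load('pics/top0.npz')['im']; c=im[20:310,160:520,::-1]
c=cv2.resize(c,(800,644))[:600]; cv2.imwrite('pics/topz.png',np.clip(c.astype(float)*1.8,0,255).astype(np.uint8))
d=np.load('pics/top0.npz')['d']; W=world('top',d)
print(np.isfinite(W[...,0]).mean())
for u,v in [(352,197),(396,198),(354,257),(354,115),(465,168),(478,228),(470,238),(432,260),(434,232),(296,133),(296,192),(240,140),(240,170),(190,175),(300,175),(305,180),(240,75),(183,113),(304,108),(176,45),(300,42),(100,250)]:
    print((u,v),W[v,u].round(1))
ds=np.load('pics/scene0.npz')['d']; WS=world('scene',ds)
for u,v in [(270,188),(307,230),(267,257),(172,266),(360,285),(351,185),(398,223)]: print('s',(u,v),WS[v,u].round(1))
```

```text
0.99614453125
(352, 197) [ 567.3 -176.9   51.1]
(396, 198) [ 562.1 -278.8   55.1]
(354, 257) [ 427.9 -177.1   55. ]
(354, 115) [ 750.3 -184.7  100.2]
(465, 168) [ 6.418e+02 -4.591e+02 -4.000e-01]
(478, 228) [ 481.9 -444.4  120.1]
(470, 238) [ 464.2 -438.8   73.1]
(432, 260) [ 415.8 -344.9  100.2]
(434, 232) [ 478.5 -356.2   84.3]
(296, 133) [738.1 -45.6   7.4]
(296, 192) [580.1 -46.9  62.4]
(240, 140) [687.8  72.2 132.1]
(240, 170) [619.1  71.4 134.2]
(190, 175) [611.3 182.2 130. ]
(300, 175) [605.4 -60.1 132.3]
(305, 180) [597.8 -70.2 113.2]
(240, 75) [812.2  61.9 198.5]
(183, 113) [752.  199.5 136.2]
(304, 108) [758.6 -71.1 132.4]
(176, 45) [882.7 199.9 201.4]
(300, 42) [883.7 -67.2 199.7]
(100, 250) [459.8 428.9   2. ]
s (270, 188) [ 428.6 -171.7   55. ]
s (307, 230) [ 570.3 -172.1   55.5]
s (267, 257) [ 565.2 -277.1   52.1]
s (172, 266) [ 493.5 -438.2  121.2]
s (360, 285) [ 743.7 -177.7   97.8]
s (351, 185) [567.4 -45.1 111.8]
s (398, 223) [703.5 -41.9 131.7]
```

View pics/topz.png

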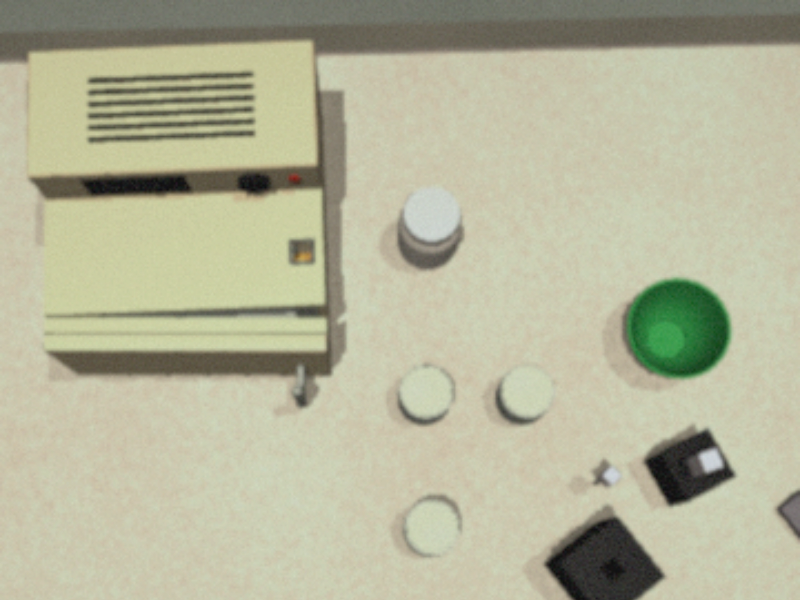

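Run:
```python
from h import *
for n in ['top','scene']:
    W=world(n,np.load(f'pics/{n}0.npz')['d'])
    def mar(m,lab):
        m=cv2.morphologyEx(m.astype(np.uint8),cv2.MORPH_OPEN,np.ones((3,3)))
        k,l,st,c=cv2.connectedComponentsWithStats(m); 
        i=1+np.argmax(st[1:,4]); P=W[l==i][:,:2].astype(np.float32)
        r=cv2.minAreaRect(P); print(n,lab,st[i],np.round(r[0],1),np.round(r[1],1),round(r[2],2), np.nanmedian(W[l==i][:,2]).round(1)); return l==i
    X,Y,Z=W[...,0],W[...,1],W[...,2]
    reg=(X>500)&(X<950)&(Y>-120)&(Y<300)
    mar(reg&(Z>190),'tower')
    mar(reg&(Z>126)&(Z<145)&(X<770),'roof')
    for nm,(x,y) in dict(a=(428,-176),b=(566,-175),c=(563,-278)).items():
        m=(np.hypot(X-x,Y-y)<50)&(Z>48)&(Z<62)
        P=W[m][:,:2].astype(np.float32); print(n,nm,m.sum(),cv2.minEnclosingCircle(P),P.mean(0))
    m=mar((np.hypot(X-480,Y+440)<60)&(Z>105)&(Z<130),'grip')
    mar((np.hypot(X-470,Y+435)<60)&(Z>68)&(Z<86),'stand')
    mar((np.hypot(X-420,Y+350)<80)&(Z>92)&(Z<106),'bigstand')
    m=mar((np.hypot(X-580,Y+47)<60)&(Z>50)&(Z<120)&(X<592),'handle'); P=W[m]; print(P[:,2].max(),P[P[:,2]>100].mean(0))
    m=(np.hypot(X-478,Y+356)<40)&(Z>10); P=W[m]; print('smallpin',P.mean(0),P.min(0),P.max(0))
    m=(np.hypot(X-745,Y+180)<60)&(Z>94); P=W[m]; print('jar',P.mean(0))
    m=(np.hypot(X-640,Y+460)<80)&(Z>50); P=W[m]; print('bowl',P.mean(0))
```

```text
top tower [ 172   39  132   62 7485] [827.5  69.2] [132.5 280.8] 0.76 198.3
top roof [ 180  104  127   76 8721] [679.7  66.5] [170.3 280.3] 1.07 133.4
top a 493 ((427.25457763671875, -177.69842529296875), 28.79465103149414) [ 427.122   -177.50366]
top b 464 ((569.0759887695312, -176.1591796875), 29.05084991455078) [ 568.60114 -175.72662]
top c 466 ((567.5347290039062, -281.8383483886719), 29.035383224487305) [ 566.7094 -281.6327]
top grip [473 223  12  10  92] [ 483.5 -447.9] [19.1 21. ] 21.24 119.2
top stand [458 214  32  32 485] [ 483.7 -448.1] [55.9 57.4] 27.05 75.6
top bigstand [ 413  253   46   43 1107] [ 380.7 -350. ] [74.7 75.8] 36.29 100.8
top handle [292 188   5  15  58] [573.9 -45.6] [ 9.5 32.8] 83.6 81.0
116.3713708520494 [562.5271248  -44.27367315 110.84382163]
smallpin [ 472.75074656 -356.1854417    76.11915216] [ 464.52044601 -366.58622991   11.62497936] [ 482.84162307 -348.10592382   90.68122142]
jar [ 747.85181488 -184.56129484   98.36731389]
bowl [ 634.47667988 -451.99529182   56.58377304]
scene tower [ 421  160  149  137 9901] [830.7  69.9] [130.  282.3] 0.98 200.7

[... 266 characters left out ...]
74]
scene c 563 ((570.8189086914062, -281.05657958984375), 29.179046630859375) [ 571.8936  -281.42273]
scene grip [160 261  15  14 142] [ 487.3 -447. ] [20.5 19.9] 16.72 121.3
scene stand [155 258  39  35 630] [ 487.1 -446.9] [57.2 56.4] 26.69 77.3
scene bigstand [ 165  190   47   37 1117] [ 383.7 -348.8] [77.  75.9] 36.35 102.6
scene handle [348 183   6  18  86] [569.1 -45.2] [10.6 13.3] 49.77 85.7
115.76329798720958 [568.01113265 -44.68974508 109.39625942]
smallpin [ 479.84458844 -357.2352189    71.13245243] [ 467.85704726 -366.64136331   11.65996535] [ 487.05313033 -347.32559399   91.33426324]
jar [ 751.9971654  -184.92567727  100.41945637]
bowl [ 624.78633215 -447.35158974   58.01374683]
```

```bash
python3 -m pendant '[[[-1,0.425,-0.55,0,15],[-1,0.425,-0.55,0,15],[-1,0.425,-0.55,0,15],[-1,0.425,-0.55,0,15],[-1,0.425,-0.55,0,15],[-1,0.425,-0.55,0,15],[-1,0.425,-0.55,0,15],[-1,0.425,-0.55,0,15],[-1,0.425,-0.55,0,15],[-1,0.425,-0.55,0,15],[-1,0.425,-0.55,0,15],[-1,0.425,-0.55,0,15],[-1,0.425,-0.55,0,15],[-1,0.425,-0.55,0,15],[-1,0.425,-0.55,0,15],[-1,0.425,-0.55,0,15]]]' 40
cat >> h.py <<'E'
from scipy.spatial.transform import Rotation as Ro
def wworld(z):
    d=z['d']; ci=vision.camera_info('wrist'); f=200/np.tan(np.radians(ci['fov_y'])/2)
    u,v=np.meshgrid(np.arange(640)-ci['cx'],np.arange(400)-ci['cy']); r=np.hypot(u,v); th=r/f
    s=np.tan(th)/np.maximum(r,1e-9)
    P=np.stack([u*s*d,v*s*d,d],-1)
    H=np.array(ci['hand_eye']); T=P@H[:3,:3].T+H[:3,3]
    w,x,y,q=z['rot']; R=Ro.from_quat([x,y,q,w]).as_matrix()
    W=T@R.T+z['pos']; W[(d<=0)|(th>1.4)]=np.nan
    return W
E
python3 - <<'E'
from h import *
cap('wrist','w1'); cap('top','t1')
z=np.load('pics/w1.npz'); W=wworld(z)
print(z['pos'])
X,Y,Z=W[...,0],W[...,1],W[...,2]
m=(np.hypot(X-567,Y+45)<25)&(Z>95)&(Z<122)&(X<585); P=W[m]; print(m.sum(),P.mean(0) if m.sum() else 0,P.min(0),P.max(0)); v,u=np.where(m);print(u.mean(),v.mean())
E
```

```text
time_s: 1.75
eef_pos: [565.9, -44.8, 230.5]
ee_rot: [-0.001, 0.711, 0.703, -0.0]
force: [-0.8, 1.1, 0.3]
grip_width: 1.003
[565.88820011 -44.82372826 230.46063417]
173 [563.46502214 -42.74322425 110.04606195] [559.08720897 -48.0859596   95.26375965] [570.18832013 -37.24447954 116.68512492]
329.91329479768785 191.0635838150289
```

View pics/w1.png

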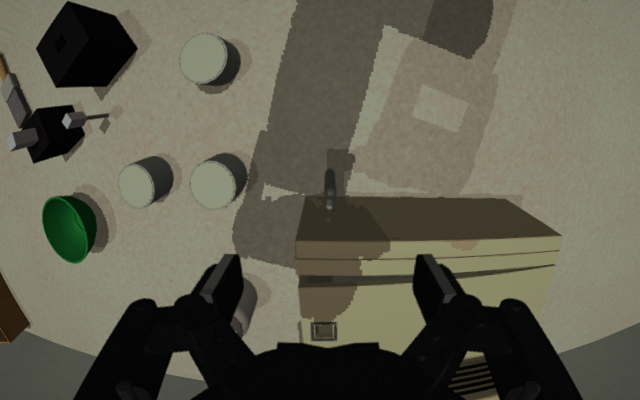

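```bash
python3 -m pendant '[[[-1,0,0.001,-0.05,0],[-1,0,0.001,-0.1,0],[-1,0,0.001,-0.13,0],[-1,0,0.001,-0.147,0],[-1,0,0.001,-0.147,0],[0,0,0.001,-0.147,0],[0.5,0,0.001,-0.147,0],[1,0,0.001,-0.147,0],[1,0,0.001,-0.147,0],[1,0,0.001,-0.147,0],[1,0,0.001,-0.147,0],[1,0,0.001,-0.147,0]]]' 40
python3 - <<'E'
from h import *
cap('scene','s2'); cap('wrist','w2')
E
```

```text
time_s: 3.05
eef_pos: [566.3, -42.9, 84.8]
ee_rot: [0.0, 0.711, 0.704, 0.001]
force: [-0.6, 5.5, 3.7]
grip_width: 0.113
```

View pics/w2.png

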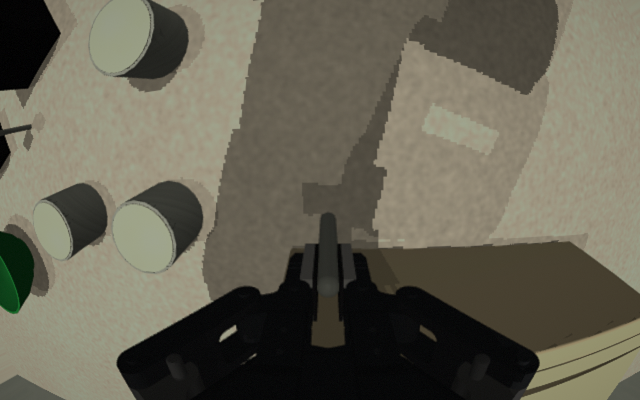

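Run:
```python
from h import *
for n in ['w1','t1','top0','scene0']:
    z=np.load(f'pics/{n}.npz'); W=wworld(z) if n=='w1' else world('scene' if n=='scene0' else 'top',z['d'])
    P=W[(W[...,2]>126)&(W[...,2]<140)&(W[...,0]>580)&(W[...,0]<660)&(W[...,1]>-90)&(W[...,1]<220)]
    ys=np.arange(-60,205,10); o=[]
    for y in ys:
        q=P[np.abs(P[:,1]-y)<5]
        if len(q)>3: o.append((y,np.percentile(q[:,0],3)))
    o=np.array(o)
    if len(o)>5:
        a=np.polyfit(o[:,0],o[:,1],1); res=o[:,1]-np.polyval(a,o[:,0]); print(n,'slope',a[0],'x at -60,206:',np.polyval(a,-60),np.polyval(a,206),res.std(),P[:,1].min(),P[:,1].max())
```

```text
w1 slope 0.024520285343280535 x at -60,206: 599.8246430918001 606.3470389931127 0.179194873530375 -74.5679590901921 207.61613434670508
t1 slope -0.19661686550250318 x at -60,206: 649.882344947096 597.5822587234302 9.072843015337382 56.31877538363405 205.53544155331505
top0 slope 0.024510854852688738 x at -60,206: 598.7997430922051 605.3196304830202 0.39747350689149796 -74.11009267784313 204.9418497502682
scene0 slope 0.025740094953575356 x at -60,206: 603.4426366794279 610.289501937079 0.4022204606157338 -74.7397427607051 206.43810876819302
```

```bash
cat > arc.py <<'E'
import numpy as np,sys
hx,hy,x0,y0=map(float,sys.argv[1:5])
for p in map(float,sys.argv[5:]):
    v=np.array([x0-hx,y0-hy]);c,s=np.cos(p),np.sin(p)
    w=np.array([v[0]*c+v[1]*s,-v[0]*s+v[1]*c]); print(p,(w-v).round(1),-np.degrees(p).round(1),(w+[hx,hy]).round(0))
E
python3 arc.py 616.8 206.2 566.3 -43.5 .05 .1 .15 .2 .25 .3 .4 .5
```

```text
0.05 [-12.4   2.8] -2.9 [554. -41.]
0.1 [-24.7   6.3] -5.7 [542. -37.]
0.15 [-36.7  10.4] -8.6 [530. -33.]
0.2 [-48.6  15. ] -11.5 [518. -28.]
0.25 [-60.2  20.3] -14.3 [506. -23.]
0.3 [-71.5  26.1] -17.2 [495. -17.]
0.4 [-93.3  39.4] -22.9 [473.  -4.]
0.5 [-113.5   54.8] -28.6 [453.  11.]
```

```bash
python3 -m pendant '[[[1,-0.0124,0.0028,0,-2.9],[1,-0.0247,0.0063,0,-5.7],[1,-0.0367,0.0104,0,-8.6],[1,-0.0486,0.015,0,-11.5],[1,-0.0602,0.0203,0,-14.3],[1,-0.0715,0.0261,0,-17.2],[1,-0.0715,0.0261,0,-17.2]]]' 40
python3 - <<'E'
from h import *
cap('top','t3');cap('wrist','w3')
z=np.load('pics/top0.npz')
for n in ['t3']:
    z=np.load(f'pics/{n}.npz');W=world('top',z['d'])
    P=W[(W[...,2]>124)&(W[...,2]<142)&(W[...,0]>480)&(W[...,0]<660)&(W[...,1]>-90)&(W[...,1]<220)]
    o=[]
    for y in np.arange(60,200,10):
        q=P[np.abs(P[:,1]-y)<5]
        if len(q)>3:o.append((y,np.percentile(q[:,0],3)))
    o=np.array(o); print(o.round(0).tolist()); print(monitor.sense()['force'],monitor.sense()['wrist_torque'])
E
```

```text
time_s: 3.85
eef_pos: [494.0, -16.6, 84.8]
ee_rot: [0.0, 0.808, 0.589, 0.0]
force: [1.6, 3.5, 3.4]
grip_width: 0.11
[[60.0, 643.0], [70.0, 582.0], [80.0, 568.0], [90.0, 566.0], [100.0, 569.0], [110.0, 573.0], [120.0, 576.0], [130.0, 579.0], [140.0, 583.0], [150.0, 586.0], [160.0, 590.0], [170.0, 593.0], [180.0, 596.0], [190.0, 600.0]]
[1.64142505 4.25423037 4.68167201] [ 0.65999878 -0.34630805 -0.0173324 ]
```

View pics/w3.png

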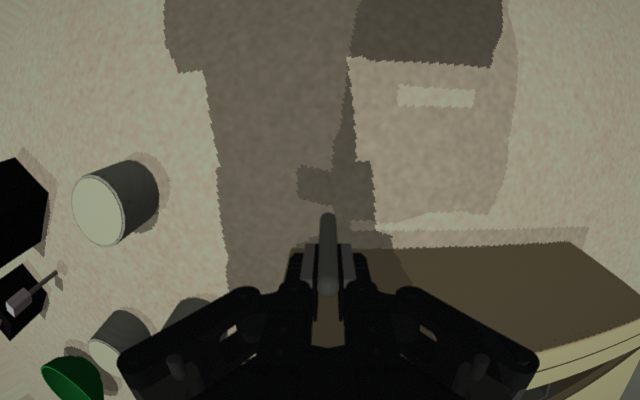

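```bash
python3 arc.py 616.8 206.2 494.8 -17.4 .1 .2 .3 .4 .5 .6 .7 .8 .9 1 1.1 1.2 1.3 1.4 1.5 1.6 1.7
```

```text
0.1 [-21.7  13.3] -5.7 [473.  -4.]
0.2 [-42.   28.7] -11.5 [453.  11.]
0.3 [-60.6  46. ] -17.2 [434.  29.]
0.4 [-77.4  65.2] -22.9 [417.  48.]
0.5 [-92.3  85.9] -28.6 [403.  68.]
0.6 [-104.9  107.9] -34.4 [390.  91.]
0.7 [-115.4  131.2] -40.1 [379. 114.]
0.8 [-123.4  155.3] -45.8 [371. 138.]
0.9 [-129.   180.2] -51.6 [366. 163.]
1.0 [-132.1  205.4] -57.3 [363. 188.]
1.1 [-132.6  230.9] -63.0 [362. 214.]
1.2 [-130.6  256.3] -68.8 [364. 239.]
1.3 [-126.1  281.3] -74.5 [369. 264.]
1.4 [-119.1  305.8] -80.2 [376. 288.]
1.5 [-109.7  329.5] -85.9 [385. 312.]
1.6 [-97.9 352.1] -91.7 [397. 335.]
1.7 [-84.  373.4] -97.4 [411. 356.]
```

```bash
python3 -m pendant '[[[1,-0.0217,0.0133,0,-5.7],[1,-0.042,0.0287,0,-11.5],[1,-0.0606,0.046,0,-17.2],[1,-0.0774,0.0652,0,-22.9],[1,-0.0923,0.0859,0,-28.6],[1,-0.1049,0.1079,0,-34.4],[1,-0.1154,0.1312,0,-40.1],[1,-0.1234,0.1553,0,-45.8],[1,-0.129,0.1802,0,-51.6],[1,-0.129,0.1802,0,-51.6]]]' 40
```

```text
time_s: 4.95
eef_pos: [365.4, 164.5, 84.7]
ee_rot: [0.0, 0.984, 0.179, 0.0]
force: [-3.2, -0.4, 11.4]
grip_width: 0.115
```

```bash
python3 -m pendant '[[[1,-0.0031,0.0252,0,-5.7],[1,-0.0036,0.0507,0,-11.4],[1,-0.0016,0.0761,0,-17.2],[1,0.0029,0.1011,0,-22.9],[1,0.0099,0.1256,0,-28.6],[1,0.0193,0.1493,0,-34.3],[1,0.0311,0.1719,0,-40.1],[1,0.045,0.1932,0,-45.8],[1,0.045,0.1932,0,-45.8],[-0.5,0.045,0.1932,0,-45.8],[-0.5,0.045,0.1932,0,-45.8],[-0.5,0.045,0.1932,0,-45.8],[-0.5,0.045,0.1932,0,-45.8]]]' 40
python3 -m pendant '[[[-0.5,0,0,0.05,0],[-0.5,0,0,0.1,0],[-0.5,0,0,0.15,0],[-0.5,0,0,0.16,0],[-0.5,0,0,0.16,0]]]'
python3 - <<'E'
from h import *
cap('top','t4')
E
```

```text
time_s: 6.25
eef_pos: [410.4, 355.8, 84.1]
ee_rot: [0.0, 0.976, -0.218, -0.0]
force: [0.4, -1.2, 0.0]
grip_width: 0.746
time_s: 6.75
eef_pos: [410.9, 356.3, 245.7]
ee_rot: [-0.001, 0.976, -0.218, 0.001]
force: [-0.5, -0.6, -1.1]
grip_width: 0.75
```

View pics/t4.png

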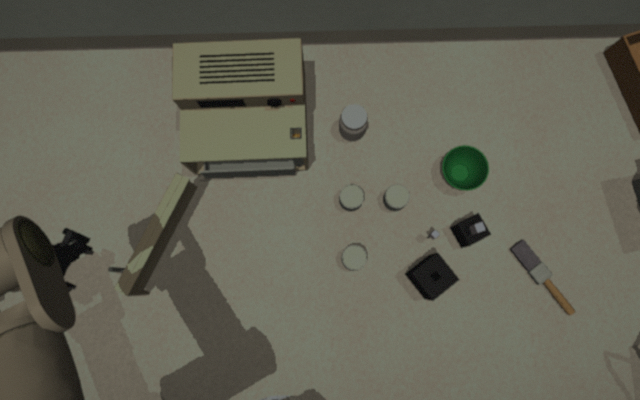

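```bash
python3 -m pendant '[[[-0.6,0.02,-0.2,0,-12],[-0.6,0.074,-0.803,0,-46],[-0.6,0.074,-0.803,0,-46],[-0.6,0.074,-0.803,0,-46],[-0.6,0.074,-0.803,0,-46],[-0.6,0.074,-0.803,0,-46],[-0.6,0.074,-0.803,0,-46],[-0.6,0.074,-0.803,0,-46],[-0.6,0.074,-0.803,0,-46],[-0.6,0.074,-0.803,0,-46],[-0.6,0.074,-0.803,0,-46],[-0.6,0.074,-0.803,0,-46],[-0.6,0.074,-0.803,0,-46],[-0.6,0.074,-0.803,0,-46],[-0.6,0.074,-0.803,0,-46],[-0.6,0.074,-0.803,0,-46],[-0.6,0.074,-0.803,0,-46],[-0.6,0.074,-0.803,0,-46],[-0.6,0.074,-0.803,0,-46],[-0.6,0.074,-0.803,0,-46]]]'
python3 - <<'E'
from h import *
cap('wrist','w5')
z=np.load('pics/w5.npz'); W=wworld(z)
X,Y,Z=W[...,0],W[...,1],W[...,2]
for lab,x,y,r,a,b in [('grip',485,-447,30,112,128),('stand',485,-447,50,70,84)]:
    m=(np.hypot(X-x,Y-y)<r)&(Z>a)&(Z<b); P=W[m]; 
    r=cv2.minAreaRect(P[:,:2].astype(np.float32)); print(lab,m.sum(),r,np.median(P[:,2])); v,u=np.where(m); print(u.mean(),v.mean())
E
```

```text
time_s: 8.8
eef_pos: [484.8, -445.3, 244.3]
ee_rot: [-0.0, 0.814, -0.581, -0.0]
force: [0.4, 0.1, 0.0]
grip_width: 0.798
grip 512 ((485.794921875, -447.59405517578125), (21.513118743896484, 20.2706356048584), 15.732644081115723) 121.56427506179463
330.90234375 190.51953125
stand 2248 ((485.9456787109375, -447.7987365722656), (57.48446273803711, 56.811038970947266), 26.76099967956543) 76.79383902660942
329.9199288256228 175.6952846975089
```

View pics/w5.png

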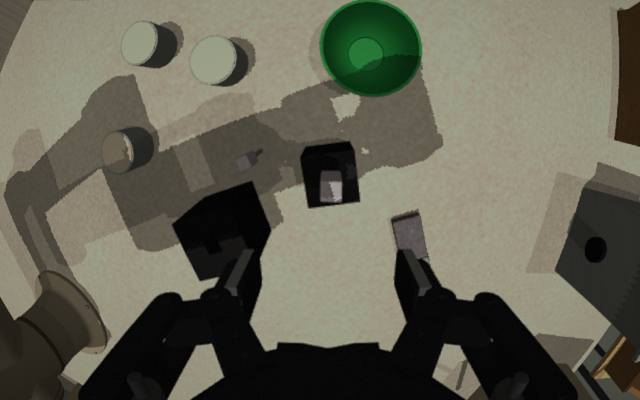

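```bash
python3 -m pendant '[[[-0.6,0.001,-0.0023,-0.05,-3],[-0.6,0.001,-0.0023,-0.1,-3],[-0.6,0.001,-0.0023,-0.14,-3],[-0.6,0.001,-0.0023,-0.155,-3],[-0.6,0.001,-0.0023,-0.155,-3],[0,0.001,-0.0023,-0.155,-3],[1,0.001,-0.0023,-0.155,-3],[1,0.001,-0.0023,-0.155,-3],[1,0.001,-0.0023,-0.155,-3],[1,0.001,-0.0023,-0.155,-3],[1,0.001,-0.0023,-0.155,-3],[1,0.001,-0.0023,-0.155,-3]]]' 50
```

```text
time_s: 10.05
eef_pos: [485.9, -449.5, 91.0]
ee_rot: [0.0, 0.798, -0.603, 0.001]
force: [-1.1, 1.7, 7.2]
grip_width: 0.223
```

```bash
python3 -m pendant '[[[1,0,0,0.02,0],[1,0,0,0.05,0],[1,0,0,0.09,0],[1,0,0,0.13,0],[1,0,0,0.17,0],[1,0,0,0.17,0],[1,0,0,0.17,0]]]'
python3 - <<'E'
from h import *
cap('scene','s6');cap('wrist','w6');cap('top','t6')
for n in ['top','scene']:
    pass
import sys
a=cv2.imread('pics/s6.png');b=cv2.resize(a[90:330,120:440],(800,600));cv2.imwrite('pics/s6z.png',np.clip(b*1.6,0,255))
# hole: dark/low depth pixels within roof
for nm,n in [('top','top0'),('scene','scene0'),('top','t6')]:
    z=np.load(f'pics/{n}.npz');W=world(nm,z['d'])
    print(n,[W[int(round(proj(nm,(704+dx,-44,135))[1])),int(round(proj(nm,(704+dx,-44,135))[0]))].round(0).tolist() for dx in (-25,-10,0,10,25)])
E
```

```text
time_s: 10.75
eef_pos: [485.5, -449.1, 259.8]
ee_rot: [0.0, 0.798, -0.603, 0.001]
force: [1.2, 0.0, -1.5]
grip_width: 0.225
top0 [[680.0, -43.0, 134.0], [721.0, -38.0, 42.0], [733.0, -38.0, 43.0], [714.0, -44.0, 136.0], [728.0, -44.0, 136.0]]
scene0 [[678.0, -43.0, 136.0], [694.0, -44.0, 133.0], [704.0, -42.0, 132.0], [713.0, -45.0, 138.0], [730.0, -44.0, 136.0]]
t6 [[680.0, -44.0, 135.0], [720.0, -38.0, 43.0], [732.0, -38.0, 45.0], [715.0, -44.0, 133.0], [729.0, -44.0, 132.0]][ WARN:0@3.560] global loadsave.cpp:1063 imwrite_ Unsupported depth image for selected encoder is fallbacked to CV_8U.
```

View pics/s6z.png

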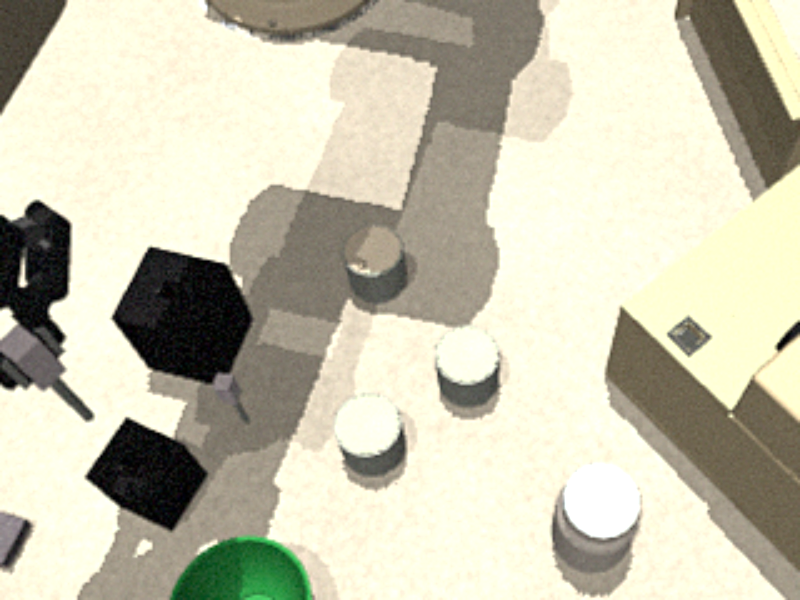

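View pics/w6.png

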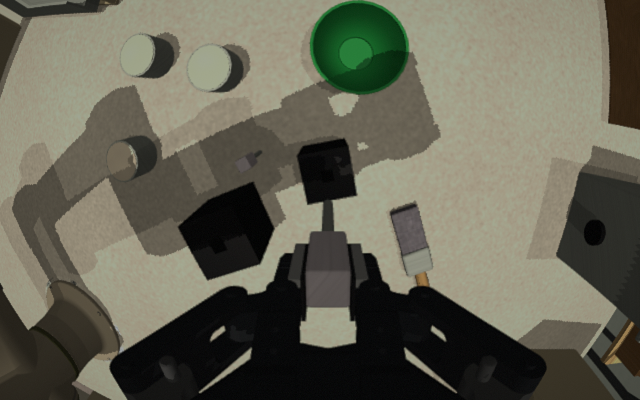

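Run:
```python
from h import *
def back(nm,u,v,z=135):
    ci=vision.camera_info(nm); f=200/np.tan(np.radians(ci['fov_y'])/2); R=np.array(ci['R']);t=np.array(ci['t'])
    C=-R.T@t; r=R.T@np.array([(u-ci['cx'])/f,(v-ci['cy'])/f,1]); return C+r*(z-C[2])/r[2]
tiles=[]
for nm,n,c in [('top','top0',(296,133)),('scene','scene0',(397,223))]:
    im=np.load(f'pics/{n}.npz')['im'].astype(float); g=im.sum(2)
    u,v=c; s=g[v-20:v+21,u-20:u+21]
    m=(g<0.72*np.median(s)); 
    mm=np.zeros_like(m);mm[v-12:v+13,u-12:u+13]=m[v-12:v+13,u-12:u+13]
    mm=mm.astype(np.uint8);k,l,st,ce=cv2.connectedComponentsWithStats(mm,connectivity=8);i=1+np.argmax(st[1:,4])
    yy,xx=np.where(l==i); h=cv2.convexHull(np.stack([xx,yy],1).astype(np.float32)); M=cv2.moments(h); cu,cv=M['m10']/M['m00'],M['m01']/M['m00']
    P=np.array([back(nm,a,b)[:2] for a,b in h[:,0]],np.float32)
    print(n,st[i],cu,cv,back(nm,cu,cv).round(1),cv2.minAreaRect(P))
    tiles.append(cv2.resize(im[v-18:v+19,u-18:u+19,::-1],(400,400),interpolation=cv2.INTER_NEAREST))
cv2.imwrite('pics/hole.png',np.clip(np.hstack(tiles)*1.5,0,255).astype(np.uint8))
```

```text
top0 [290 128  12  11 119] 295.4761904761905 132.9784946236559 [700.2 -51.5 135. ] ((700.1968994140625, -51.48611831665039), (24.65492057800293, 22.977828979492188), 88.67318725585938)
scene0 [387 217  18  16 154] 395.1824561403509 224.01871345029238 [702.4 -49.6 135. ] ((702.0069580078125, -49.836605072021484), (25.7264461517334, 26.644582748413086), 3.0543079376220703)
```

View pics/hole.png

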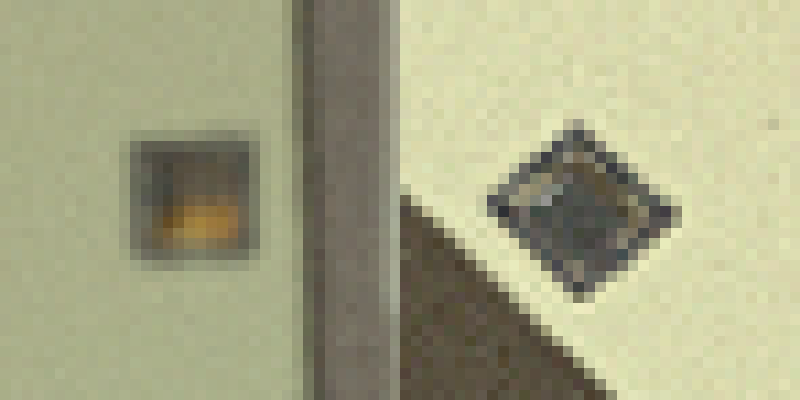

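```bash
cat >> h.py <<'E'
def wray(z,u,v):
    ci=vision.camera_info('wrist'); f=200/np.tan(np.radians(ci['fov_y'])/2)
    a,b=u-ci['cx'],v-ci['cy']; r=np.hypot(a,b); th=r/f
    d=np.array([a/r*np.sin(th),b/r*np.sin(th),np.cos(th)])
    H=np.array(ci['hand_eye']); w,x,y,q=z['rot']; R=Ro.from_quat([x,y,q,w]).as_matrix()
    return R@H[:3,3]+z['pos'], R@H[:3,:3]@d
def wback(z,u,v,zz):
    C,r=wray(z,u,v); return C+r*(zz-C[2])/r[2]
def wproj(z,X):
    ci=vision.camera_info('wrist'); f=200/np.tan(np.radians(ci['fov_y'])/2)
    H=np.array(ci['hand_eye']); w,x,y,q=z['rot']; R=Ro.from_quat([x,y,q,w]).as_matrix()
    c=H[:3,:3].T@(R.T@(np.array(X)-z['pos'])-H[:3,3]); r=np.hypot(c[0],c[1]); th=np.arctan2(r,c[2]); return ci['cx']+c[0]/r*th*f,ci['cy']+c[1]/r*th*f
E
python3 - <<'E'
from h import *
z=np.load('pics/w1.npz'); print('hole from wrist',wback(z,323.5,331,135))
im=z['im'][310:355,290:360,::-1]; a=cv2.resize(im,(560,360),interpolation=cv2.INTER_NEAREST)
z=np.load('pics/w6.npz'); p=z['pos']; print('pred tip px',wproj(z,p-[0,0,89]),'back 0 of grip',wback(z,328,203,171))
b=cv2.resize(z['im'][180:260,290:370,::-1],(360,360),interpolation=cv2.INTER_NEAREST)
cv2.imwrite('pics/z7.png',np.clip(np.hstack([a,b])[:, :800]*1.5,0,255).astype(np.uint8))
for x in [-5,0,5]:
  print(x,wproj(z,p-[x,0,89]),wproj(z,p-[0,x,89]))
E
```

```text
hole from wrist [702.42543835 -50.509787   135.        ]
pred tip px (np.float64(327.7795600238807), np.float64(204.01514779068899)) back 0 of grip [ 486.64239267 -448.64069785  171.        ]
-5 (np.float64(329.5194959142208), np.float64(198.19560402175912)) (np.float64(321.6656687752684), np.float64(202.371486471024))
0 (np.float64(327.7795600238807), np.float64(204.01514779068899)) (np.float64(327.7795600238807), np.float64(204.01514779068899))
5 (np.float64(326.0610548990719), np.float64(209.76172923606052)) (np.float64(333.8721906024299), np.float64(205.65188422527666))
```

View pics/z7.png

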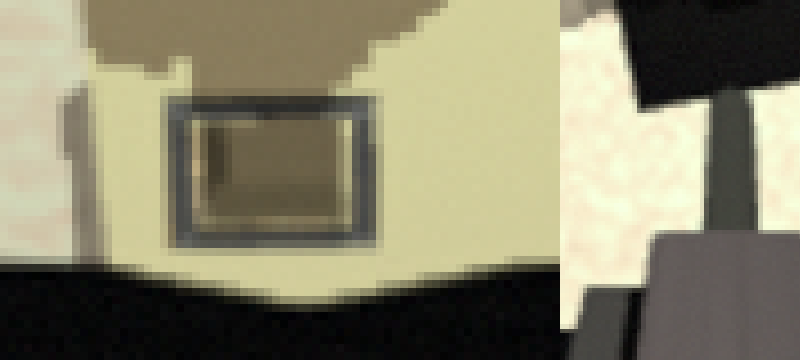

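```bash
python3 -m pendant '[[[1,0.04,0.08,0,-3],[1,0.08,0.15,0,-6],[1,0.11,0.2,0,-9],[1,0.13,0.24,0,-12],[1,0.15,0.28,0,-15],[1,0.17,0.315,0,-15],[1,0.19,0.35,0,-15],[1,0.205,0.378,0,-15],[1,0.212,0.39,0,-15],[1,0.2164,0.3985,0,-15],[1,0.2164,0.3985,0,-15],[1,0.2164,0.3985,0,-15],[1,0.2164,0.3985,0,-15]]]'
python3 - <<'E'
from h import *
cap('scene','s8');cap('wrist','w8')
z=np.load('pics/w8.npz'); p=z['pos']; print('tip px',wproj(z,p-[0,0,89]),'hole px',wproj(z,(701.9,-50.6,135)))
b=cv2.resize(z['im'][120:280,230:430,::-1],(400,320),interpolation=cv2.INTER_NEAREST)
s=np.load('pics/scene0.npz'); im=cv2.imread('pics/s8.png'); a=cv2.resize(im[140:260,330:480],(400,320))
print(proj('scene',p-[0,0,89]),proj('scene',(701.9,-50.6,135)))
cv2.imwrite('pics/z8.png',np.clip(np.hstack([a,b])*1.5,0,255).astype(np.uint8))
E
```

```text
time_s: 12.2
eef_pos: [701.4, -52.2, 259.2]
ee_rot: [0.0, 0.711, -0.703, -0.0]
force: [0.1, -0.3, -0.2]
grip_width: 0.224
tip px (np.float64(327.52021239665197), np.float64(204.04597946337407)) hole px (np.float64(325.8086469728272), np.float64(190.92837076611187))
(np.float64(397.2855948385328), np.float64(216.0803107521861)) (np.float64(394.67450880652495), np.float64(224.12850712649015))
```

View pics/z8.png

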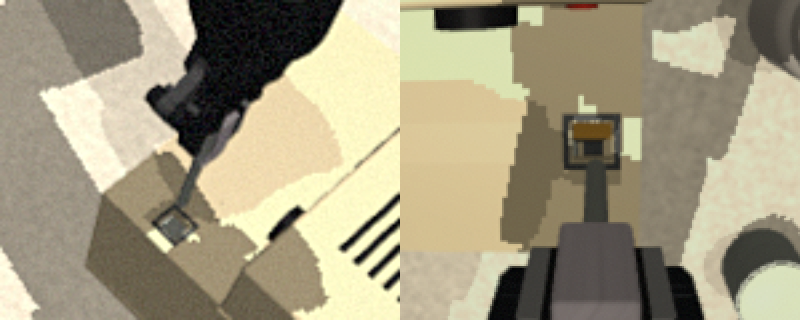

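```bash
python3 -m pendant '[[[1,0.0005,0.0016,0,0],[1,0.0005,0.0016,-0.02,0],[1,0.0005,0.0016,-0.035,0],[1,0.0005,0.0016,-0.05,0],[1,0.0005,0.0016,-0.06,0],[1,0.0005,0.0016,-0.068,0],[1,0.0005,0.0016,-0.068,0]]]'
```

```text
time_s: 13.0
eef_pos: [702.1, -49.0, 190.4]
ee_rot: [0.0, 0.712, -0.702, -0.001]
force: [0.1, 0.5, -0.7]
grip_width: 0.224
```

```bash
python3 -m pendant '[[[1,0,-0.0015,-0.003,0],[1,0,-0.0015,-0.006,0],[1,0,-0.0015,-0.01,0],[1,0,-0.0015,-0.014,0],[1,0,-0.0015,-0.017,0],[1,0,-0.0015,-0.017,0]]]'
python3 - <<'E'
from h import *
cap('top','t9')
E
```

```text
time_s: 13.6
eef_pos: [702.5, -50.6, 173.9]
ee_rot: [-0.0, 0.712, -0.702, 0.0]
force: [1.1, 0.2, 2.8]
grip_width: 0.225
```

View pics/t9.png

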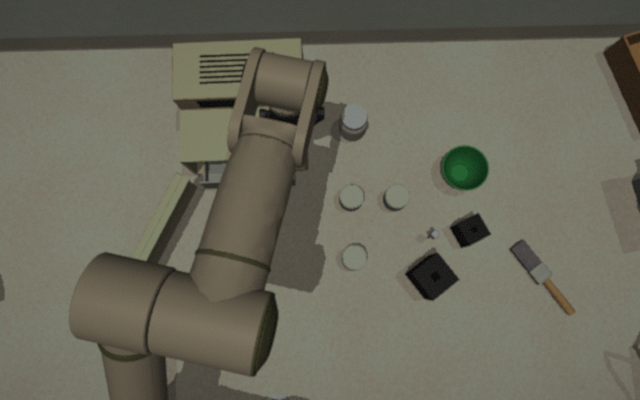

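```bash
python3 -m pendant '[[[1,0,0,-0.002,0],[1,0,0,-0.002,0],[1,0,0,-0.002,0],[1,0,0,-0.002,0],[1,0,0,-0.002,0],[1,0,0,-0.002,0],[1,0,0,-0.002,0],[1,0,0,-0.002,0],[1,0,0,-0.002,0]]]'
python3 - <<'E'
from h import *
cap('scene','s10');cap('top','t10')
E
```

```text
time_s: 14.55
eef_pos: [702.4, -50.5, 172.4]
ee_rot: [-0.0, 0.712, -0.702, 0.0]
force: [2.4, -2.1, 2.7]
grip_width: 0.226
```

View pics/s10.png

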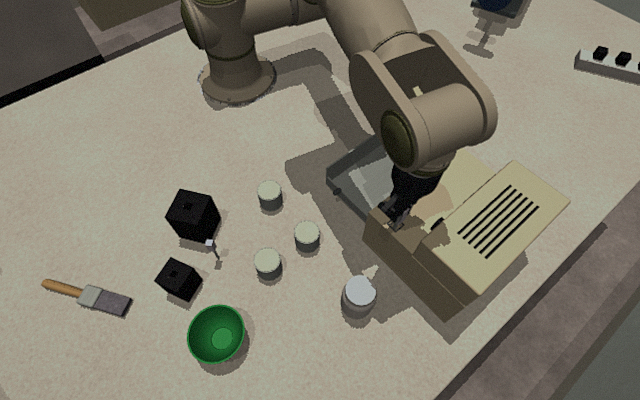

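```bash
python3 -m pendant '[[[1,0,0,0.03,0],[1,0,0,0.06,0],[1,0,0,0.087,0],[1,0,0,0.087,0],[1,-0.02,-0.035,0.087,3],[1,-0.05,-0.09,0.087,6],[1,-0.08,-0.14,0.087,9],[1,-0.1,-0.18,0.087,12],[1,-0.12,-0.22,0.087,15],[1,-0.14,-0.257,0.087,15],[1,-0.16,-0.294,0.087,15],[1,-0.18,-0.33,0.087,15],[1,-0.2,-0.367,0.087,15],[1,-0.21,-0.386,0.087,15],[1,-0.2169,-0.3986,0.087,15],[1,-0.2169,-0.3986,0.087,15],[1,-0.2169,-0.3986,0.087,15],[1,-0.2169,-0.3986,0.087,15]]]'
python3 - <<'E'
from h import *
cap('wrist','w11');cap('scene','s11')
z=np.load('pics/w11.npz');p=z['pos'];W=wworld(z);X,Y,Z=W[...,0],W[...,1],W[...,2]
m=(np.hypot(X-485,Y+447)<50)&(Z>70)&(Z<84); P=W[m]
print(p,monitor.sense()['ee_rot'],cv2.minAreaRect(P[:,:2].astype(np.float32)),np.median(P[:,2]))
b=cv2.resize(z['im'][120:280,230:430,::-1],(800,600),interpolation=cv2.INTER_CUBIC)
cv2.imwrite('pics/z11.png',np.clip(b*2.5,0,255).astype(np.uint8))
print(wproj(z,p-[0,0,89]))
E
```

```text
time_s: 16.45
eef_pos: [486.3, -447.8, 259.2]
ee_rot: [-0.0, 0.798, -0.602, -0.0]
force: [-0.0, -1.0, 0.0]
grip_width: 0.226
[ 486.31751704 -447.76878876  259.20782442] [-7.04335801e-05  7.98192598e-01 -6.02402332e-01  3.56217017e-05] ((486.09588623046875, -447.7466735839844), (57.385536193847656, 57.23258972167969), 26.056825637817383) 76.74611096808255
(np.float64(327.6962232166437), np.float64(204.07856348746245))
```

View pics/z11.png

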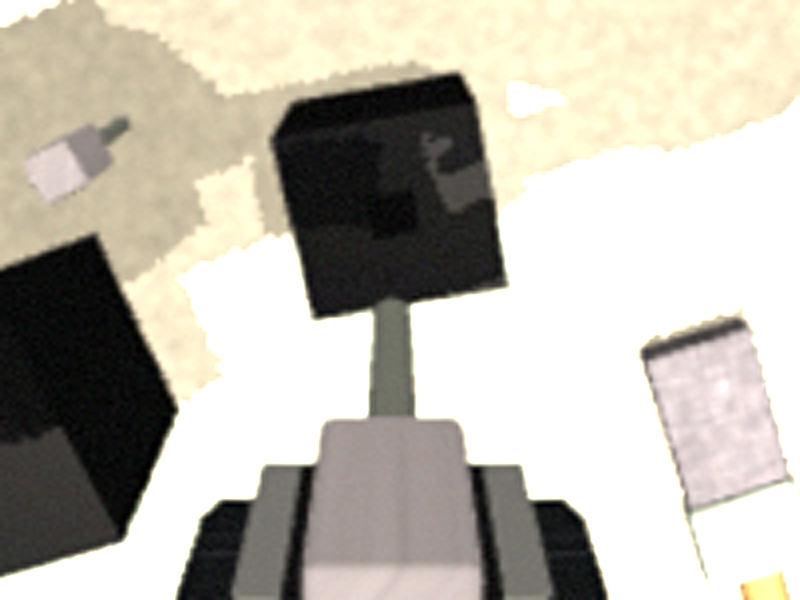

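View pics/s11.png

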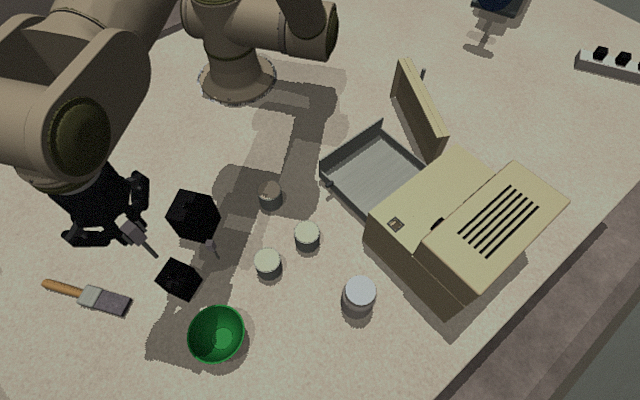

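```bash
python3 - <<'E'
from h import *
z=np.load('pics/w11.npz'); print(wback(z,327.75,176.3,77), wproj(z,(486.1,-447.7,77)))
# tip far edge px: zoom (391,298) -> 
print(wback(z,230+391/4-.5,120+298/3.75-.5,170))
E
python3 -m pendant '[[[1,0,-0.0002,-0.03,0],[1,0,-0.0002,-0.06,0],[1,0,-0.0002,-0.08,0],[1,0,-0.0002,-0.09,0],[1,0,-0.0002,-0.1,0],[1,0,-0.0002,-0.11,0],[1,0,-0.0002,-0.115,0],[1,0,-0.0002,-0.115,0]]]'
```

```text
[ 486.47803241 -447.74515461   77.        ] (np.float64(327.6134092050828), np.float64(176.6168315674635))
[ 490.22400197 -446.29078935  170.        ]
time_s: 17.35
eef_pos: [485.4, -449.2, 143.9]
ee_rot: [-0.0, 0.798, -0.603, -0.0]
force: [0.3, -0.2, -0.1]
grip_width: 0.23
```

```bash
python3 -m pendant '[[[1,0,0.0005,-0.015,0],[1,0,0.0005,-0.03,0],[1,0,0.0005,-0.04,0],[1,0,0.0005,-0.048,0],[1,0,0.0005,-0.052,0],[1,0,0.0005,-0.052,0]]]'
python3 -m pendant '[[[0,0,0,0,0],[-0.5,0,0,0,0],[-0.6,0,0,0,0],[-0.6,0,0,0,0],[-0.6,0,0,0,0],[-0.6,0,0,0.03,0],[-0.6,0,0,0.08,0],[-0.6,0,0,0.12,0],[-0.6,0,0,0.16,0],[-0.6,0,0,0.16,0]]]'
python3 - <<'E'
from h import *
cap('wrist','w12');cap('top','t12')
z=np.load('pics/w12.npz');W=wworld(z);X,Y,Z=W[...,0],W[...,1],W[...,2]
m=(np.hypot(X-485,Y+447)<30)&(Z>110)&(Z<130); P=W[m]
print(cv2.minAreaRect(P[:,:2].astype(np.float32)),np.median(P[:,2]))
W=world('top',np.load('pics/t12.npz')['d']);X,Y,Z=W[...,0],W[...,1],W[...,2]
m=(Z>46)&(Z<62)&(Y<-110)&(Y>-340)&(X<640)&(X>380)
k,l,st,c=cv2.connectedComponentsWithStats(m.astype(np.uint8))
for i in range(1,k):
    if st[i,4]>150: P=W[l==i][:,:2].astype(np.float32); print(st[i,4],cv2.minEnclosingCircle(P))
E
```

```text
time_s: 17.95
eef_pos: [485.4, -448.7, 91.9]
ee_rot: [-0.0, 0.798, -0.603, -0.0]
force: [0.1, -1.0, -1.2]
grip_width: 0.223
time_s: 18.95
eef_pos: [486.4, -449.9, 258.9]
ee_rot: [0.001, 0.798, -0.603, 0.005]
force: [0.8, -0.6, -0.0]
grip_width: 0.8
((486.243896484375, -448.4043273925781), (20.686519622802734, 19.966289520263672), 15.507303237915039) 121.46684222359627
472 ((568.8460693359375, -176.0991668701172), 29.268217086791992)
479 ((567.2063598632812, -281.8956298828125), 29.02032470703125)
498 ((427.1941223144531, -177.4683074951172), 28.85550308227539)
```

View pics/w12.png

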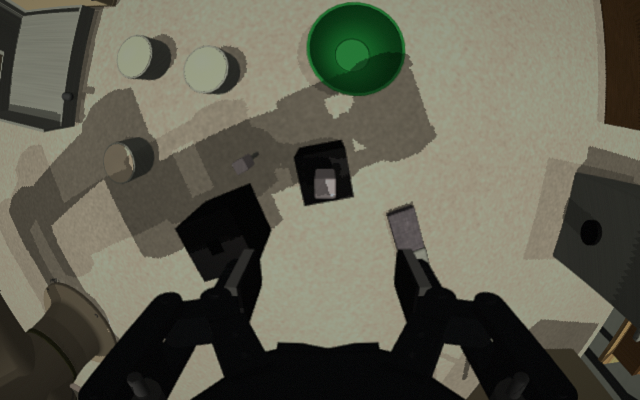

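View pics/t12.png

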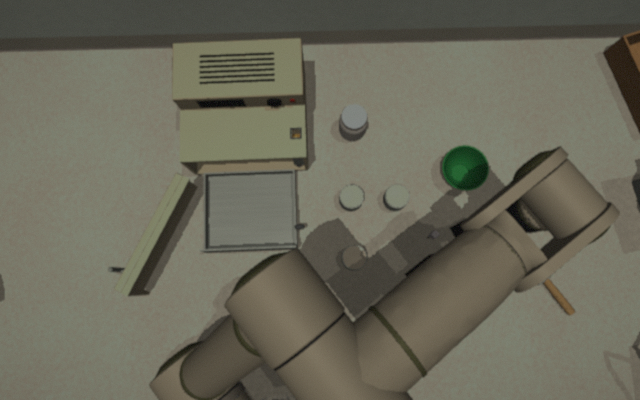

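```bash
python3 -m pendant '[[[-0.8,0.02,0.04,0,8],[-0.8,0.04,0.08,0,16],[-0.8,0.06,0.12,-0.01,24],[-0.8,0.07,0.15,-0.03,32],[-0.8,0.083,0.168,-0.05,40],[-0.8,0.083,0.168,-0.06,48],[-0.8,0.083,0.168,-0.06,56],[-0.8,0.083,0.168,-0.06,64],[-0.8,0.083,0.168,-0.06,72],[-0.8,0.083,0.168,-0.06,75],[-0.8,0.083,0.168,-0.06,75],[-0.8,0.083,0.168,-0.06,75]]]' 50
cat >> h.py <<'E'
def rings(fn,name='wrist',zlo=46,zhi=62):
    z=np.load(f'pics/{fn}.npz');W=wworld(z) if name=='wrist' else world(name,z['d']);X,Y,Z=W[...,0],W[...,1],W[...,2]
    m=(Z>zlo)&(Z<zhi)&(Y<-90)&(Y>-400)&(X<680)&(X>330)
    m=cv2.morphologyEx(m.astype(np.uint8),cv2.MORPH_OPEN,np.ones((3,3),np.uint8))
    k,l,st,c=cv2.connectedComponentsWithStats(m)
    for i in range(1,k):
        if st[i,4]>120: P=W[l==i][:,:2].astype(np.float32); print(fn,st[i,4],cv2.minEnclosingCircle(P),'z',np.median(Z[l==i]).round(1))
E
python3 - <<'E'
from h import *
cap('wrist','w13'); rings('w13'); print(monitor.sense()['eef_pos'])
E
```

```text
time_s: 20.25
eef_pos: [568.1, -280.5, 191.2]
ee_rot: [-0.001, 1.0, 0.006, -0.001]
force: [0.3, 0.3, 0.2]
grip_width: 0.895
w13 3167 ((571.132568359375, -174.98509216308594), 29.069313049316406) z 54.4
w13 2498 ((429.83453369140625, -176.81837463378906), 29.274642944335938) z 54.3
w13 2858 ((568.9747924804688, -281.3041687011719), 29.3627986907959) z 54.3
w13 578 ((412.52178955078125, -326.88873291015625), 37.4958381652832) z 54.1
w13 305 ((626.879638671875, -396.6032409667969), 25.225933074951172) z 57.6
[ 568.20463834 -280.6188271   191.46755384]
```

View pics/w13.png

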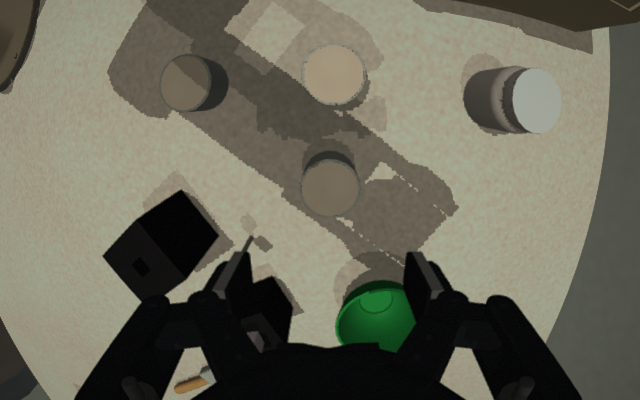

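```bash
python3 -m pendant '[[[-0.9,0.001,-0.001,-0.05,0],[-0.9,0.001,-0.001,-0.1,0],[-0.9,0.001,-0.001,-0.14,0],[-0.9,0.001,-0.001,-0.165,0],[-0.9,0.001,-0.001,-0.172,0],[-0.9,0.001,-0.001,-0.172,0],[0,0.001,-0.001,-0.172,0],[1,0.001,-0.001,-0.172,0],[1,0.001,-0.001,-0.172,0],[1,0.001,-0.001,-0.172,0],[1,0.001,-0.001,-0.172,0],[1,0.001,-0.001,-0.172,0]]]' 50
python3 - <<'E'
from h import *
# tray geometry from top t12
W=world('top',np.load('pics/t12.npz')['d']);X,Y,Z=W[...,0],W[...,1],W[...,2]
m=(Z>12)&(Z<23)&(Y>-45)&(Y<180)&(X>430)&(X<650)
m=cv2.morphologyEx(m.astype(np.uint8),cv2.MORPH_OPEN,np.ones((3,3),np.uint8))
k,l,st,c=cv2.connectedComponentsWithStats(m);i=1+np.argmax(st[1:,4]);P=W[l==i];print('floor',cv2.minAreaRect(P[:,:2].astype(np.float32)),P.min(0),P.max(0))
m=(Z>76)&(Z<92)&(Y>-60)&(Y<190)&(X>400)&(X<560);P=W[m];print('plate',m.sum(),P.min(0),P.max(0),P.mean(0))
m=(Z>38)&(Z<54)&(Y>-90)&(Y<190)&(X>430)&(X<650);P=W[m];print('walls',P.min(0),P.max(0))
m=(Z>20)&(Y>-90)&(Y<-46)&(X>420)&(X<600);P=W[m];print('knob',m.sum(),P.min(0),P.max(0))
E
```

```text
time_s: 21.5
eef_pos: [570.3, -282.4, 22.5]
ee_rot: [0.001, 1.0, 0.007, 0.001]
force: [-1.8, 0.4, 5.4]
grip_width: 0.667
floor ((545.8670654296875, 65.57481384277344), (176.53123474121094, 208.09844970703125), 0.9328094720840454) [456.85830614 -38.95774975  12.00770493] [635.58696087 170.56206755  22.9753472 ]
plate 195 [447.08253957 -44.48173655  76.1556784 ] [454.58637947 168.149816    88.78374356] [450.9011856   61.54331318  83.20701002]
walls [447.05303129 -73.15793172  38.04011334] [645.94401846 172.40080698  53.92040388]
knob 37 [495.44954215 -63.6924822   41.31168131] [505.18979369 -47.52108754  54.46696608]
```

```bash
python3 -m pendant '[[[1,0,0,0.03,0],[1,0,0,0.07,0],[1,0,0,0.11,0],[1,0,0,0.13,0],[1,-0.004,0.04,0.13,0],[1,-0.008,0.08,0.13,0],[1,-0.012,0.12,0.13,0],[1,-0.016,0.16,0.13,0],[1,-0.02,0.2,0.13,0],[1,-0.024,0.24,0.13,0],[1,-0.028,0.28,0.13,0],[1,-0.032,0.32,0.13,0],[1,-0.036,0.36,0.13,0],[1,-0.04,0.39,0.13,0],[1,-0.04,0.408,0.13,0],[1,-0.04,0.4155,0.13,0],[1,-0.04,0.4155,0.13,0]]]'
python3 - <<'E'
from h import *
cap('top','t14');rings('t14','top');cap('wrist','w14'); print(monitor.sense()['eef_pos'])
E
```

```text
time_s: 23.2
eef_pos: [529.5, 134.1, 150.6]
ee_rot: [0.0, 1.0, 0.008, 0.0]
force: [0.5, -1.1, -2.2]
grip_width: 0.664
t14 474 ((568.6611938476562, -175.6200714111328), 28.9923152923584) z 53.0
t14 503 ((427.15130615234375, -177.44273376464844), 28.736812591552734) z 53.3
[529.6034491  132.92431533 150.44458183]
```

View pics/w14.png

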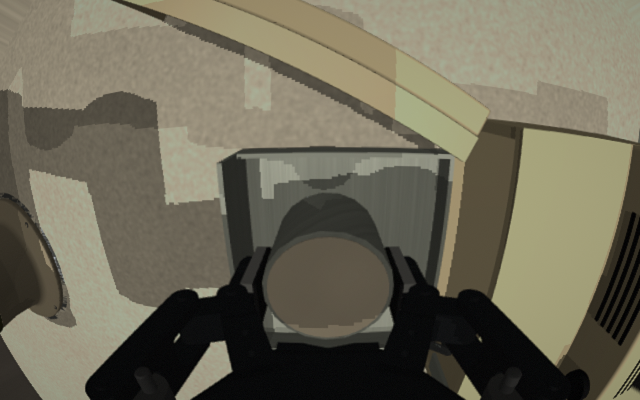

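```bash
python3 -m pendant '[[[1,0,0,-0.03,0],[1,0,0,-0.06,0],[1,0,0,-0.08,0],[1,0,0,-0.095,0],[1,0,0,-0.104,0],[1,0,0,-0.109,0],[1,0,0,-0.109,0],[1,0,0,-0.109,0]]]'
```

```text
time_s: 24.1
eef_pos: [529.9, 133.6, 42.0]
ee_rot: [0.0, 1.0, 0.007, 0.001]
force: [0.1, 0.4, -2.6]
grip_width: 0.664
```

```bash
python3 -m pendant '[[[1,0,0,-0.001,0],[1,0,0,-0.0015,0],[1,0,0,-0.0015,0],[0,0,0,-0.0015,0],[-0.8,0,0,-0.0015,0],[-0.9,0,0,-0.0015,0],[-0.9,0,0,-0.0015,0],[-0.9,0,0,-0.0015,0],[-0.9,0,0,0.03,0],[-0.9,0,0,0.07,0],[-0.9,0,0,0.11,0],[-0.9,0,0,0.14,0],[-0.9,0,0,0.15,0]]]'
python3 -m pendant '[[[-0.9,0.01,-0.045,0,0],[-0.9,0.02,-0.09,0,0],[-0.9,0.04,-0.309,0,0],[-0.9,0.041,-0.309,0,0],[-0.9,0.041,-0.309,0,0],[-0.9,0.041,-0.309,0,0],[-0.9,0.041,-0.309,0,0],[-0.9,0.041,-0.309,0,0],[-0.9,0.041,-0.309,0,0]]]'
python3 - <<'E'
from h import *
cap('wrist','w15'); rings('w15'); cap('scene','s15');rings('s15','scene');print(monitor.sense()['eef_pos'])
E
```

```text
time_s: 25.4
eef_pos: [530.5, 133.8, 194.5]
ee_rot: [-0.0, 1.0, 0.007, 0.003]
force: [0.0, 0.8, 0.1]
grip_width: 0.949
time_s: 26.3
eef_pos: [570.2, -174.5, 190.5]
ee_rot: [-0.001, 1.0, 0.007, -0.001]
force: [-0.3, 0.3, 0.1]
grip_width: 0.947
w15 2855 ((571.1810913085938, -174.82174682617188), 29.239990234375) z 54.3
w15 2271 ((429.5220947265625, -176.74923706054688), 29.460739135742188) z 54.4
s15 432 ((431.1551513671875, -176.02313232421875), 29.998031616210938) z 54.8
s15 501 ((572.4286499023438, -174.5863037109375), 29.380571365356445) z 54.9
[ 570.45390861 -173.66044636  191.05065913]
```

View pics/s15.png

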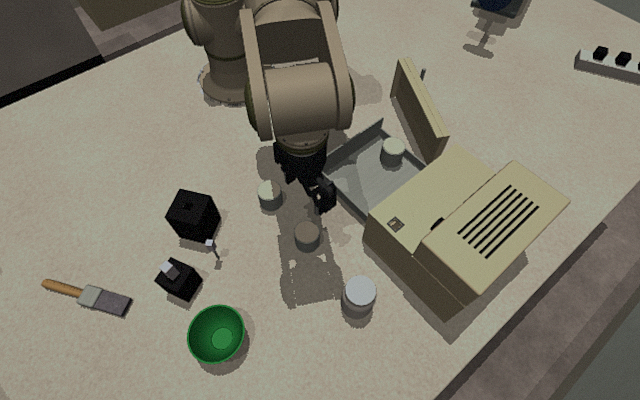

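```bash
python3 -m pendant '[[[-0.9,0.001,-0.0007,-0.05,0],[-0.9,0.001,-0.0007,-0.1,0],[-0.9,0.001,-0.0007,-0.14,0],[-0.9,0.001,-0.0007,-0.163,0],[-0.9,0.001,-0.0007,-0.17,0],[-0.9,0.001,-0.0007,-0.17,0],[0,0.001,-0.0007,-0.17,0],[1,0.001,-0.0007,-0.17,0],[1,0.001,-0.0007,-0.17,0],[1,0.001,-0.0007,-0.17,0],[1,0.001,-0.0007,-0.17,0],[1,0.001,-0.0007,-0.17,0]]]'
```

```text
time_s: 27.6
eef_pos: [572.4, -176.2, 23.4]
ee_rot: [0.001, 1.0, 0.007, 0.001]
force: [-0.8, 2.3, 5.5]
grip_width: 0.668
```

```bash
python3 -m pendant '[[[1,0,0,0.03,0],[1,0,0,0.07,0],[1,0,0,0.11,0],[1,0,0,0.13,0],[1,-0.007,0.04,0.13,0],[1,-0.014,0.08,0.13,0],[1,-0.021,0.12,0.13,0],[1,-0.028,0.16,0.13,0],[1,-0.035,0.2,0.13,0],[1,-0.042,0.225,0.13,0],[1,-0.042,0.2415,0.13,0],[1,-0.042,0.2415,0.13,0],[1,-0.042,0.2415,0.13,0]]]'
python3 -m pendant '[[[1,0,0,-0.03,0],[1,0,0,-0.06,0],[1,0,0,-0.08,0],[1,0,0,-0.095,0],[1,0,0,-0.104,0],[1,0,0,-0.109,0],[1,0,0,-0.109,0],[1,0,0,-0.109,0]]]'
```

```text
time_s: 28.9
eef_pos: [529.6, 65.3, 151.8]
ee_rot: [0.0, 1.0, 0.007, 0.0]
force: [-0.8, -0.8, -1.8]
grip_width: 0.66
time_s: 29.7
eef_pos: [529.9, 65.3, 43.0]
ee_rot: [0.0, 1.0, 0.007, 0.001]
force: [0.1, 0.2, -2.1]
grip_width: 0.665
```

```bash
python3 -m pendant '[[[1,0,0,-0.001,0],[1,0,0,-0.0017,0],[1,0,0,-0.0017,0],[0,0,0,-0.0017,0],[-0.8,0,0,-0.0017,0],[-0.9,0,0,-0.0017,0],[-0.9,0,0,-0.0017,0],[-0.9,0,0,-0.0017,0],[-0.9,0,0,0.03,0],[-0.9,0,0,0.07,0],[-0.9,0,0,0.11,0],[-0.9,0,0,0.14,0],[-0.9,0,0,0.15,0]]]'
python3 -m pendant '[[[-0.9,-0.018,-0.045,0,0],[-0.9,-0.1,-0.242,0,0],[-0.9,-0.1,-0.242,0,0],[-0.9,-0.1,-0.242,0,0],[-0.9,-0.1,-0.242,0,0],[-0.9,-0.1,-0.242,0,0],[-0.9,-0.1,-0.242,0,0],[-0.9,-0.1,-0.242,0,0]]]'
python3 - <<'E'
from h import *
cap('wrist','w16'); rings('w16'); cap('scene','s16');print(monitor.sense()['eef_pos'])
E
```

```text
time_s: 31.0
eef_pos: [530.5, 65.5, 195.4]
ee_rot: [0.0, 1.0, 0.007, 0.003]
force: [0.3, -0.4, -0.2]
grip_width: 0.95
time_s: 31.8
eef_pos: [429.6, -175.7, 191.8]
ee_rot: [-0.0, 1.0, 0.007, -0.0]
force: [-0.5, 0.5, -0.0]
grip_width: 0.952
w16 2851 ((428.9577941894531, -176.72647094726562), 29.51772117614746) z 54.4
w16 697 ((382.0402526855469, -347.83941650390625), 52.121673583984375) z 54.2
[ 429.87478415 -175.19750455  192.02284591]
```

View pics/s16.png

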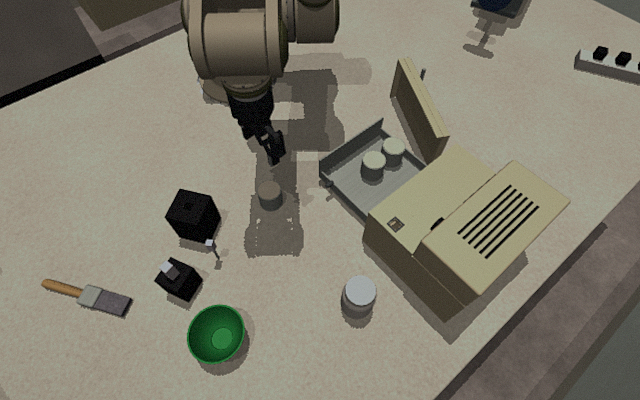

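```bash
python3 -m pendant '[[[-0.9,-0.0005,-0.001,-0.05,0],[-0.9,-0.0005,-0.001,-0.1,0],[-0.9,-0.0005,-0.001,-0.14,0],[-0.9,-0.0005,-0.001,-0.164,0],[-0.9,-0.0005,-0.001,-0.171,0],[-0.9,-0.0005,-0.001,-0.171,0],[0,-0.0005,-0.001,-0.171,0],[1,-0.0005,-0.001,-0.171,0],[1,-0.0005,-0.001,-0.171,0],[1,-0.0005,-0.001,-0.171,0],[1,-0.0005,-0.001,-0.171,0],[1,-0.0005,-0.001,-0.171,0]]]'
```

```text
time_s: 33.1
eef_pos: [429.7, -177.8, 23.0]
ee_rot: [0.001, 1.0, 0.007, 0.001]
force: [-1.0, 1.7, 7.3]
grip_width: 0.664
```

```bash
python3 -m pendant '[[[1,0,0,0.03,0],[1,0,0,0.07,0],[1,0,0,0.11,0],[1,0,0,0.13,0],[1,0.02,0.035,0.13,0],[1,0.04,0.07,0.13,0],[1,0.06,0.105,0.13,0],[1,0.08,0.14,0.13,0],[1,0.095,0.165,0.13,0],[1,0.1005,0.1755,0.13,0],[1,0.1005,0.1755,0.13,0],[1,0.1005,0.1755,0.13,0]]]'
python3 -m pendant '[[[1,0,0,-0.03,0],[1,0,0,-0.06,0],[1,0,0,-0.08,0],[1,0,0,-0.095,0],[1,0,0,-0.104,0],[1,0,0,-0.109,0],[1,0,0,-0.11,0],[1,0,0,-0.11,0]]]'
```

```text
time_s: 34.3
eef_pos: [529.0, -2.7, 151.5]
ee_rot: [0.0, 1.0, 0.007, -0.0]
force: [0.6, -0.4, -2.8]
grip_width: 0.665
time_s: 35.1
eef_pos: [529.7, -2.3, 41.8]
ee_rot: [0.0, 1.0, 0.007, 0.0]
force: [-0.0, 0.4, -3.4]
grip_width: 0.663
```

```bash
python3 -m pendant '[[[1,0,0,-0.0005,0],[0,0,0,-0.0005,0],[-0.8,0,0,-0.0005,0],[-0.9,0,0,-0.0005,0],[-0.9,0,0,-0.0005,0],[-0.9,0,0,-0.0005,0],[-0.9,0,0,0.03,0],[-0.9,0,0,0.07,0],[-0.9,0,0,0.11,0],[-0.9,0,0,0.14,0],[-0.9,0,0,0.15,0],[-0.5,-0.04,0.02,0.12,8],[0,-0.08,0.04,0.11,16],[1,-0.12,0.067,0.11,24],[1,-0.135,0.067,0.11,40],[1,-0.135,0.067,0.11,40],[1,-0.135,0.067,0.11,40]]]'
python3 -m pendant '[[[1,0,0,0,8],[1,0,0,0,16],[1,0,0,0,24],[1,0,0,0,32],[1,0,0,0,40],[1,0,0,0,48],[1,0,0,0,50],[1,0,0,0,50]]]'
python3 - <<'E'
from h import *
cap('wrist','w17');cap('scene','s17');cap('top','t17')
z=np.load('pics/w17.npz');W=wworld(z);X,Y,Z=W[...,0],W[...,1],W[...,2]
m=(Z>64)&(Z<80)&(Y>-50)&(Y<180)&(X>465)&(X<640)
k,l,st,c=cv2.connectedComponentsWithStats(cv2.morphologyEx(m.astype(np.uint8),cv2.MORPH_OPEN,np.ones((3,3),np.uint8)))
for i in range(1,k):
    if st[i,4]>100: P=W[l==i];print(st[i,4],cv2.minEnclosingCircle(P[:,:2].astype(np.float32)),np.median(P[:,2]))
m=(Z>60)&(Z<90)&(Y>0)&(Y<130)&(X>430)&(X<465); P=W[m]; print('plate',m.sum(),P.min(0),P.max(0))
E
```

```text
time_s: 36.8
eef_pos: [394.0, 65.2, 150.9]
ee_rot: [-0.0, 0.937, 0.349, -0.0]
force: [0.3, 0.3, 0.4]
grip_width: 0.002
time_s: 37.6
eef_pos: [394.5, 64.9, 150.8]
ee_rot: [-0.0, 0.703, 0.711, -0.0]
force: [-0.8, 0.4, -0.4]
grip_width: 0.001
240 ((519.8404541015625, 67.6459732055664), 16.817232131958008) 72.2998260434018
103 ((523.408447265625, -19.495134353637695), 12.948450088500977) 72.4636183795489
104 ((522.3763427734375, 152.424560546875), 13.400504112243652) 72.35198585516264
plate 1776 [4.48757337e+02 2.75733013e-02 6.00019570e+01] [456.02519679 129.96864366  86.40837761]
```

View pics/w17.png

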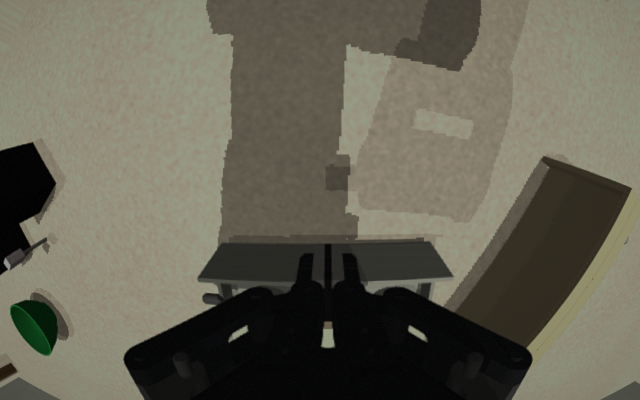

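View pics/s17.png

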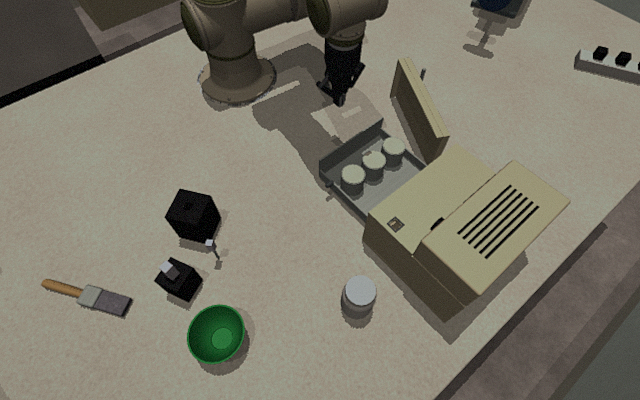

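```bash
python3 -m pendant '[[[1,0,0,-0.04,0],[1,0,0,-0.07,0],[1,0,0,-0.077,0],[1,0.015,0,-0.077,0],[1,0.03,0,-0.077,0],[1,0.038,0,-0.077,0],[1,0.044,0,-0.077,0],[1,0.05,0,-0.077,0],[1,0.058,0,-0.077,0],[1,0.067,0,-0.077,0],[1,0.077,0,-0.077,0],[1,0.088,0,-0.077,0],[1,0.1,0.001,-0.077,0],[1,0.112,0.001,-0.077,0],[1,0.124,0.001,-0.077,0]]]'
```

```text
time_s: 39.25
eef_pos: [518.0, 66.3, 74.2]
ee_rot: [-0.001, 0.702, 0.712, -0.001]
force: [-6.9, 1.5, 4.3]
grip_width: -0.006
```

```bash
python3 -m pendant '[[[1,0.012,0,0,0],[1,0.024,0,0,0],[1,0.036,0,0,0],[1,0.048,0.001,0,0],[1,0.06,0.001,0,0],[1,0.07,0.001,0,0],[1,0.078,0.001,0,0],[1,0.084,0.001,0,0],[1,0.088,0.001,0,0],[1,0.09,0.001,0,0],[1,0.09,0.001,0,0]]]'
python3 - <<'E'
from h import *
cap('wrist','w18');cap('scene','s18')
E
```

```text
time_s: 40.35
eef_pos: [607.4, 67.8, 74.1]
ee_rot: [-0.002, 0.702, 0.712, -0.001]
force: [-7.9, 2.8, 4.9]
grip_width: -0.001
```

View pics/w18.png

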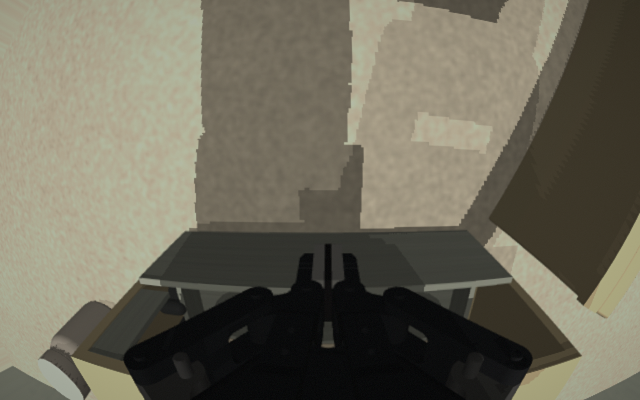

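View pics/s18.png

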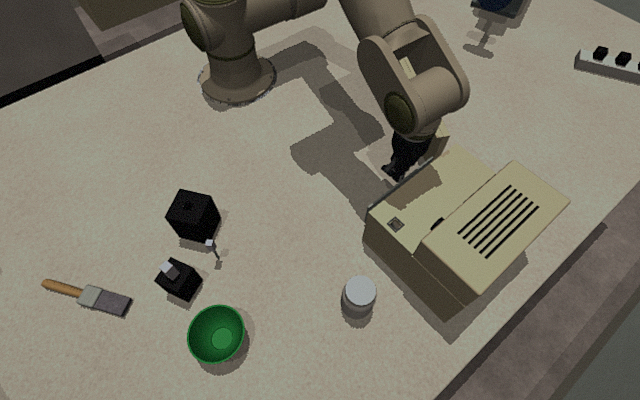

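```bash
python3 -m pendant '[[[1,0.004,0,0,0],[1,0.008,0,0,0],[1,0.011,0,0,0],[1,0.013,0,0,0],[1,0.013,0,0,0]]]'; python3 -m pendant '[[[1,0.002,0,0,0],[1,0.003,0,0,0],[1,0.003,0,0,0]]]'
```

```text
time_s: 40.95
eef_pos: [620.8, 67.9, 74.0]
ee_rot: [-0.001, 0.702, 0.712, -0.0]
force: [-5.4, 4.0, 3.1]
grip_width: -0.002
time_s: 41.25
eef_pos: [623.6, 67.9, 74.0]
ee_rot: [-0.001, 0.702, 0.712, -0.001]
force: [-5.5, 3.0, 2.3]
grip_width: 0.002
```

```bash
python3 -m pendant '[[[1,0.001,0,0,0],[1,0.002,0,0,0],[1,0.002,0,0,0]]]'; python3 -m pendant '[[[1,0.001,0,0,0],[1,0.002,0,0,0],[1,0.002,0,0,0]]]'
```

```text
time_s: 41.55
eef_pos: [625.6, 67.9, 74.0]
ee_rot: [-0.002, 0.702, 0.712, -0.001]
force: [-6.1, 3.3, 2.5]
grip_width: 0.002
time_s: 41.85
eef_pos: [626.5, 67.9, 74.0]
ee_rot: [-0.003, 0.702, 0.712, -0.002]
force: [-12.5, 2.7, 6.5]
grip_width: 0.003
```

```bash
python3 -m pendant '[[[1,0.001,0,0,0],[1,0.001,0,0,0]]]'; python3 -m pendant '[[[1,0.001,0,0,0],[1,0.001,0,0,0]]]'
```

```text
time_s: 42.05
eef_pos: [626.6, 68.0, 74.0]
ee_rot: [-0.003, 0.702, 0.712, -0.003]
force: [-18.6, 2.6, 10.0]
grip_width: 0.0
time_s: 42.25
eef_pos: [626.7, 68.0, 74.0]
ee_rot: [-0.004, 0.702, 0.712, -0.004]
force: [-23.6, 1.4, 13.7]
grip_width: -0.001
```

```bash
python3 -m pendant '[[[1,-0.004,0,0,0],[1,-0.008,0,0,0],[1,-0.012,0,0,0],[1,-0.02,0,0,0],[1,-0.04,0,0,0],[1,-0.08,0,0.02,0],[1,-0.12,0,0.06,0],[1,-0.12,0,0.06,0]]]'
python3 - <<'E'
from h import *
cap('wrist','w19')
z=np.load('pics/w19.npz');W=wworld(z);X,Y,Z=W[...,0],W[...,1],W[...,2]
m=(Z>60)&(Z<90)&(Y>-40)&(Y<170)&(X>430)&(X<645); P=W[m]; print('plate',m.sum(),np.percentile(P,[2,50,98],axis=0))
m=(Z>128)&(Z<142)&(Y>-40)&(Y<170)&(X>600)&(X<690);P=W[m];print('roof',m.sum(),np.percentile(P[:,0],[1,5]) if m.sum() else '')
E
```

```text
time_s: 43.05
eef_pos: [509.2, 67.2, 137.8]
ee_rot: [0.002, 0.702, 0.712, 0.001]
force: [0.0, -0.4, 0.0]
grip_width: 0.002
plate 381 [[628.25682057 -20.62356722  60.4208391 ]
 [630.18301948  69.1274401   69.58699467]
 [632.8516997  157.96787615  79.97527168]]
roof 0
```

View pics/w19.png

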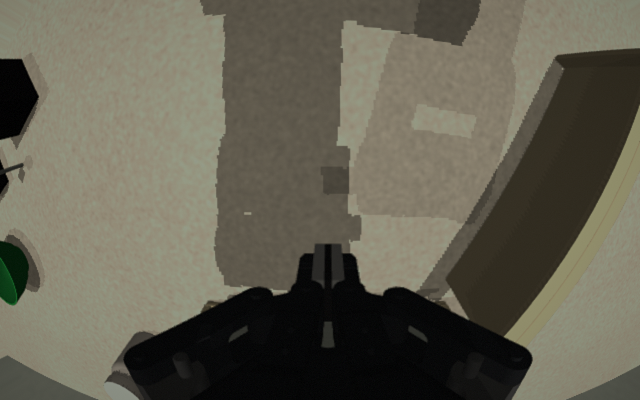

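```bash
python3 -m pendant '[[[0,0,0,0.04,-8],[-0.5,0,0,0.08,-16],[-0.5,-0.01,0.03,0.108,-24],[-0.5,-0.02,0.06,0.108,-32],[-0.5,-0.03,0.09,0.108,-40],[-0.5,-0.04,0.12,0.108,-48],[-0.5,-0.05,0.15,0.108,-56],[-0.5,-0.06,0.18,0.108,-64],[-0.5,-0.07,0.21,0.108,-72],[-0.5,-0.08,0.24,0.108,-80],[-0.5,-0.09,0.27,0.108,-88],[-0.5,-0.0985,0.2885,0.108,-96],[-0.5,-0.0985,0.2885,0.108,-104],[-0.5,-0.0985,0.2885,0.108,-112],[-0.5,-0.0985,0.2885,0.108,-116],[-0.5,-0.0985,0.2885,0.108,-116],[-0.5,-0.0985,0.2885,0.108,-116]]]' 40
python3 - <<'E'
from h import *
cap('wrist','w20');cap('top','t20');cap('scene','s20')
z=np.load('pics/w20.npz');W=wworld(z);X,Y,Z=W[...,0],W[...,1],W[...,2]
m=(np.hypot(X-411,Y-356)<25)&(Z>98)&(Z<122); P=W[m]; print(m.sum(),P.mean(0),np.percentile(P,[5,95],axis=0)); 
W=world('top',np.load('pics/t20.npz')['d']);X,Y,Z=W[...,0],W[...,1],W[...,2]
m=(Z>70)&(Z<95)&(Y>-40)&(Y<170)&(X>600)&(X<645);P=W[m];print('plate top',m.sum(),np.percentile(P[:,0],[2,50,98]) if m.sum() else '')
E
```

```text
time_s: 44.8
eef_pos: [412.4, 355.6, 241.7]
ee_rot: [0.0, 0.976, -0.217, -0.0]
force: [0.1, -0.3, 0.3]
grip_width: 0.753
149 [412.62141964 359.0687129  111.19219614] [[407.92257587 354.1638161  101.29530202]
 [416.87720636 363.1340554  115.26952617]]
plate top 267 [626.77556037 629.85482862 633.70227718]
```

View pics/w20.png

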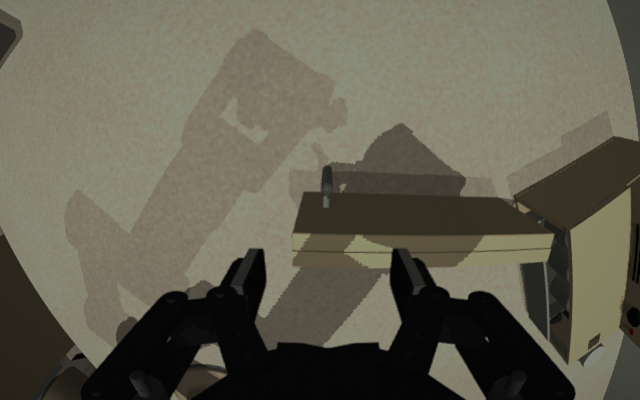

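View pics/t20.png

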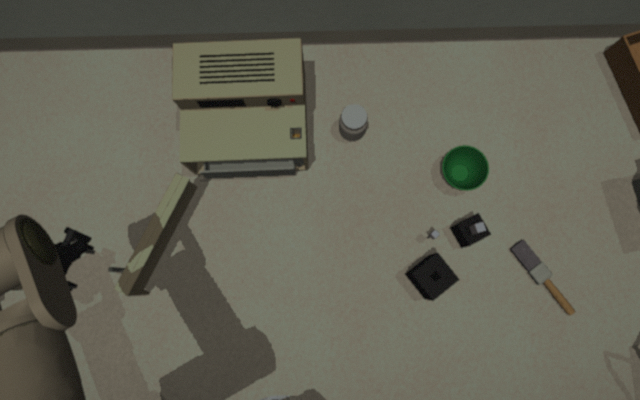

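```bash
python3 - <<'E'
from h import *
W=world('top',np.load('pics/t4.npz')['d']);X,Y,Z=W[...,0],W[...,1],W[...,2]
m=(Z>70)&(Z<95)&(Y>-40)&(Y<170)&(X>600)&(X<645);P=W[m];print('plate top t4',m.sum(),np.percentile(P[:,0],[2,50,98]))
E
python3 -m pendant '[[[-0.5,0,0.001,-0.05,0],[-0.5,0,0.001,-0.1,0],[-0.5,0,0.001,-0.14,0],[-0.5,0,0.001,-0.157,0],[-0.5,0,0.001,-0.157,0],[0.3,0,0.001,-0.157,0],[1,0,0.001,-0.157,0],[1,0,0.001,-0.157,0],[1,0,0.001,-0.157,0],[1,0,0.001,-0.157,0],[1,0,0.001,-0.157,0]]]' 40
python3 arc.py 616.8 206.2 411 356 -.1 -.2 -.3 -.4 -.5 -.6 -.7 -.8 -.9 -1 -1.1 -1.2 -1.3 -1.4 -1.5 -1.6 -1.7 -1.8 -1.9 -2 -2.04
python3 arc.py 616.8 206.2 362.3 188 -.1 -.2 -.3 -.4 -.5 -.6 -.7 -.8 -.9 -.94 -1 -1.04
```

```text
plate top t4 271 [626.90543203 629.70388895 633.53123172]
time_s: 46.05
eef_pos: [411.9, 357.2, 86.4]
ee_rot: [-0.001, 0.976, -0.218, 0.0]
force: [-3.4, 1.0, 6.9]
grip_width: 0.111
-0.1 [-13.9 -21.3] 5.7 [397. 335.]
-0.2 [-25.7 -43.9] 11.5 [385. 312.]
-0.3 [-35.1 -67.5] 17.2 [376. 288.]
-0.4 [-42.1 -92. ] 22.9 [369. 264.]
-0.5 [ -46.6 -117. ] 28.6 [364. 239.]
-0.6 [ -48.6 -142.4] 34.4 [362. 214.]
-0.7 [ -48.1 -167.8] 40.1 [363. 188.]
-0.8 [ -45.  -193.1] 45.8 [366. 163.]
-0.9 [ -39.5 -217.9] 51.6 [372. 138.]
-1.0 [ -31.4 -242. ] 57.3 [380. 114.]
-1.1 [ -21.1 -265.3] 63.0 [390.  91.]
-1.2 [  -8.4 -287.3] 68.8 [403.  69.]
-1.3 [   6.4 -308. ] 74.5 [417.  48.]
-1.4 [  23.2 -327.1] 80.2 [434.  29.]
-1.5 [  41.8 -344.5] 85.9 [453.  12.]
-1.6 [  62.1 -359.9] 91.7 [473.  -4.]
-1.7 [  83.8 -373.2] 97.4 [495. -17.]
-1.8 [ 106.7 -384.3] 103.1 [518. -28.]
-1.9 [ 130.6 -393. ] 108.9 [542. -37.]
-2.0 [ 155.2 -399.3] 114.6 [566. -43.]
-2.04 [ 165.2 -401.1] 116.9 [576. -45.]
-0.1 [  3.1 -25.3] 5.7 [365. 163.]
-0.2 [  8.7 -50.2] 11.5 [371. 138.]
-0.3 [ 16.7 -74.4] 17.2 [379. 114.]
-0.4 [ 27.2 -97.7] 22.9 [389.  90.]
-0.5 [  39.9 -119.8] 28.6 [402.  68.]
-0.6 [  54.7 -140.5] 34.4 [417.  47.]
-0.7 [  71.6 -159.7] 40.1 [434.  28.]
-0.8 [  90.2 -177. ] 45.8 [453.  11.]
-0.9 [ 110.6 -192.5] 51.6 [473.  -4.]
-0.94 [ 119.1 -198.1] 53.9 [481. -10.]
-1.0 [ 132.3 -205.8] 57.3 [495. -18.]
-1.04 [ 141.4 -210.5] 59.6 [504. -22.]
```

```bash
python3 -m pendant '[[[1,-0.0139,-0.0213,0,5.7],[1,-0.0257,-0.0439,0,11.5],[1,-0.0351,-0.0675,0,17.2],[1,-0.0421,-0.092,0,22.9],[1,-0.0466,-0.117,0,28.6],[1,-0.0486,-0.1424,0,34.4],[1,-0.0481,-0.1678,0,40.1],[1,-0.045,-0.1931,0,45.8],[1,-0.0395,-0.2179,0,51.6],[1,-0.0314,-0.242,0,57.3],[1,-0.0314,-0.242,0,57.3]]]'
python3 arc.py 616.8 206.2 379.6 114 -.1 -.2 -.3 -.4 -.5 -.6 -.7 -.8 -.9 -.95 -1 -1.04
```

```text
time_s: 47.15
eef_pos: [380.1, 112.2, 86.2]
ee_rot: [0.0, 0.961, 0.277, -0.001]
force: [-11.5, -4.0, 20.3]
grip_width: 0.109
-0.1 [ 10.4 -23.2] 5.7 [390.  91.]
-0.2 [ 23.  -45.3] 11.5 [403.  69.]
-0.3 [ 37.8 -66. ] 17.2 [417.  48.]
-0.4 [ 54.6 -85.1] 22.9 [434.  29.]
-0.5 [  73.2 -102.4] 28.6 [453.  12.]
-0.6 [  93.5 -117.8] 34.4 [473.  -4.]
-0.7 [ 115.2 -131.1] 40.1 [495. -17.]
-0.8 [ 138.1 -142.2] 45.8 [518. -28.]
-0.9 [ 162.  -150.9] 51.6 [542. -37.]
-0.95 [ 174.2 -154.4] 54.4 [554. -40.]
-1.0 [ 186.6 -157.2] 57.3 [566. -43.]
-1.04 [ 196.6 -159. ] 59.6 [576. -45.]
```

```bash
python3 -m pendant '[[[1,0.0104,-0.0232,0.0015,5.7],[1,0.023,-0.0453,0.0015,11.5],[1,0.0378,-0.066,0.0015,17.2],[1,0.0546,-0.0851,0.0015,22.9],[1,0.0732,-0.1024,0.0015,28.6],[1,0.0935,-0.1178,0.0015,34.4],[1,0.1152,-0.1311,0.0015,40.1],[1,0.1381,-0.1422,0.0015,45.8],[1,0.162,-0.1509,0.0015,51.6],[1,0.1742,-0.1544,0.0015,54.4],[1,0.1742,-0.1544,0.0015,54.4]]]'
```

```text
time_s: 48.25
eef_pos: [555.5, -40.3, 86.5]
ee_rot: [0.0, 0.728, 0.686, -0.0]
force: [-0.5, -1.2, -1.5]
grip_width: 0.109
```

```bash
python3 -m pendant '[[[1,0.006,-0.0014,0,1.5],[1,0.0124,-0.0028,0,2.9],[1,0.018,-0.0039,0,4.2],[1,0.02,-0.0043,0,4.7],[1,0.02,-0.0043,0,4.7]]]'; python3 -m pendant '[[[1,0.0015,-0.0002,0,0.4],[1,0.0015,-0.0002,0,0.4]]]'; python3 -m pendant '[[[1,0.0015,-0.0002,0,0.4],[1,0.0015,-0.0002,0,0.4]]]'
```

```text
time_s: 48.75
eef_pos: [574.7, -44.2, 86.5]
ee_rot: [-0.0, 0.699, 0.715, -0.0]
force: [-0.1, -2.5, -7.4]
grip_width: 0.113
time_s: 48.95
eef_pos: [576.1, -44.4, 86.5]
ee_rot: [-0.0, 0.697, 0.717, -0.0]
force: [0.2, -3.6, -8.5]
grip_width: 0.107
time_s: 49.15
eef_pos: [577.1, -44.6, 86.5]
ee_rot: [-0.001, 0.694, 0.72, -0.001]
force: [-4.2, -3.7, -7.6]
grip_width: 0.112
```

```bash
python3 -m pendant '[[[1,0.001,0,0,0],[1,0.001,0,0,0]]]'; python3 -m pendant '[[[1,0.001,0,0,0],[1,0.001,0,0,0]]]'
```

```text
time_s: 49.35
eef_pos: [577.2, -44.6, 86.5]
ee_rot: [-0.002, 0.694, 0.72, -0.002]
force: [-8.8, -3.9, -4.6]
grip_width: 0.109
time_s: 49.55
eef_pos: [577.2, -44.6, 86.5]
ee_rot: [-0.003, 0.694, 0.72, -0.002]
force: [-16.2, -4.7, -0.2]
grip_width: 0.109
```

Door is at its stop. Release, lift, back off and check everything.

```bash
python3 -m pendant '[[[0.5,0,0,0,0],[0,0,0,0,0],[-0.5,0,0,0,0],[-0.5,0,0,0,0],[-0.5,0,0,0,0],[-0.5,0,0,0.04,0],[-0.5,0,0,0.09,0],[-0.5,0,0,0.14,0],[-0.5,-0.04,0,0.16,0],[-0.5,-0.09,0.04,0.16,0],[-0.5,-0.13,0.08,0.16,0],[-0.5,-0.15,0.13,0.16,0],[-0.5,-0.17,0.18,0.16,0],[-0.5,-0.19,0.23,0.16,0],[-0.5,-0.2,0.28,0.16,0],[-0.5,-0.2,0.33,0.16,0],[-0.5,-0.2,0.33,0.16,0],[-0.5,-0.2,0.33,0.16,0]]]'
python3 - <<'E'
from h import *
cap('top','t30');cap('scene','s30');cap('wrist','w30')
for n,nm in [('t30','top'),('s30','scene'),('w30','wrist')]:
    z=np.load(f'pics/{n}.npz'); W=wworld(z) if nm=='wrist' else world(nm,z['d'])
    P=W[(W[...,2]>126)&(W[...,2]<140)&(W[...,0]>580)&(W[...,0]<660)&(W[...,1]>-90)&(W[...,1]<220)]
    o=[]
    for y in np.arange(-60,205,10):
        q=P[np.abs(P[:,1]-y)<5]
        if len(q)>3: o.append((y,np.percentile(q[:,0],3)))
    o=np.array(o)
    if len(o)>5:
        a=np.polyfit(o[:,0],o[:,1],1); print(n,'door slope',a, (o[:,1]-np.polyval(a,o[:,0])).std())
    X,Y,Z=W[...,0],W[...,1],W[...,2]
    m=(np.hypot(X-486,Y+447)<30)&(Z>110)&(Z<130);P=W[m]; print('pin',m.sum(),P.mean(0) if m.sum() else '')
    m=(np.hypot(X-749,Y+184)<60)&(Z>94);P=W[m];print('jar',P.mean(0) if m.sum() else '')
    m=(np.hypot(X-630,Y+450)<80)&(Z>50);P=W[m];print('bowl',P.mean(0) if m.sum() else '')
E
```

```text
time_s: 51.35
eef_pos: [378.8, 288.3, 246.8]
ee_rot: [-0.0, 0.693, 0.721, 0.0]
force: [-0.3, -0.8, -0.0]
grip_width: 0.752
t30 door slope [-1.80744714e-02  6.08798171e+02] 0.31195525776843047
pin 95 [ 483.46272232 -447.88834927  119.6062964 ]
jar [ 747.59964114 -184.60245006   98.42629736]
bowl [ 634.96672765 -451.01858229   56.55842318]
s30 door slope [-1.56449801e-02  6.13581329e+02] 0.4934933359127666
pin 132 [ 489.19787458 -447.89198874  120.767527  ]
jar [ 752.07976061 -184.92210018  100.48045889]
bowl [ 624.89504877 -447.0094447    58.03387034]
w30 door slope [1.61069792e-02 6.13059631e+02] 11.910645330226592
pin 0 
jar [ 745.57835869 -179.98071598   98.90002649]
bowl [ 639.26218968 -425.49389976   55.23906779]
```

View pics/t30.png

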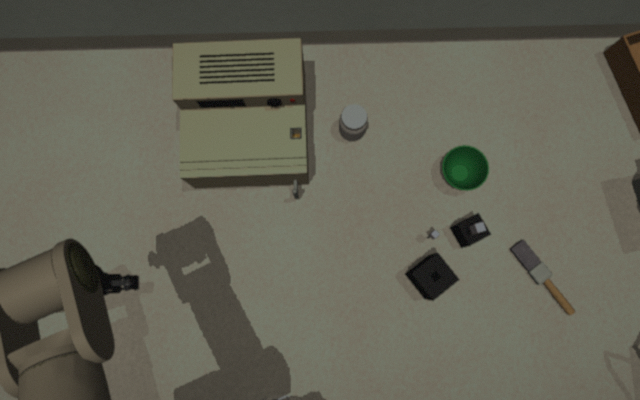

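View pics/s30.png

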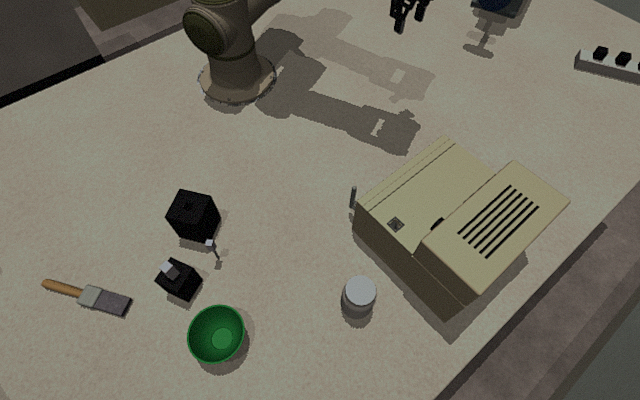

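```bash
python3 -c "
from rig import order; print(order.finish_job())"
```

```text
the job is handed in; nothing more can be done
None
```

The job is done and handed in at about 51 s of the 210 s allowed; the robot gives no verdict.

I opened the door to about 2.0 rad and pressed the latch with the release pin, and the tray came fully out. I put the pin back in its stand, stood the three rings (all that were present) upright in the tray, pushed the tray home and shut the door.

Last checks:
- **Tray:** its front plate reads the same depth as when it started latched (629.9 against 629.7 mm). It did not spring out when I backed off.
- **Door:** its line matches the cabinet front within a few milliradians, and it met its stop at 16 N.
- **Pin:** it stands in its stand, with its top about 120 mm above the table.
- **Rings:** all three were standing in the tray, seen just before I pushed it in. They can't be seen now that the door is shut.
- **Jar and bowl:** unmoved to within 1 mm in both fixed cameras.
- **Cameras:** the top and scene cameras disagree by 2 to 6 mm in x, up to 10 mm on the bowl's rim. For final positions I relied on the wrist camera and contact. The final wrist view saw these points only from far off to the side, so I disregarded its values: it had no pin reading and a poor door fit.

The highest push I saw was about 27 N, when the tray met its hard stop. No check failed.

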